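# Assemble a lined pressure vessel for the oven

## Task

Put the larger of the two steel pressure vessels together, ready to be screwed tight: lower its white liner fully home into the steel body, close the liner with the larger white lid, lay the steel disc flat and centred on the lid, and set the larger steel cap straight down over it all until it rests level on the disc. Do these in that order, let nothing drop, and leave the smaller vessel's parts and the reagent bottle where they stand.

Things in the scene. Friction and masses are not known exactly. Their poses are not given: they have to be found in the camera images.
- vessel: Body of the larger vessel: a steel pot 81 mm across, open on top, fixed upright in a dark square holder (110 x 110 x 12 mm). Origin: on its axis, at the holder's underside on the bench; z up. Bore 56 mm across, its floor 20 mm and rim 85 mm above the origin. Outside, the neck is 63 mm across from 73 mm up to the rim, below it a 69 mm thread from 58 to 73 mm, below that the 81 mm body.
- liner: Larger vessel's liner: thick white plastic cup, upright, open on top. 50 mm across, 80 mm high, bore 42 mm, wall 4 mm, foot bevelled to 42 mm; about 120 g. Origin: centre of its underside; z up its axis. Home on the floor of the steel bore, its top stands 15 mm above the steel rim, so hold it by its upper 10 mm.
- lid: Larger liner's lid: white plastic disc 55 mm across, 10 mm thick, on a bevelled spigot 36 mm across, 7 mm long; lies spigot down. About 65 g. Origin: centre of the spigot's underside; the disc spans 7 to 17 mm above it. The spigot goes into the liner's mouth and the disc rests on the liner's rim (lid origin 73 mm above the liner's).
- disc: Pressure disc: plain flat steel disc 44 mm across, 9 mm thick, the only one, lying flat. About 105 g. Origin: centre of its underside. It belongs on top of the larger lid.
- cap: Larger vessel's cap: steel inverted cup, open end down, 80 mm across, 69 mm inside, 43.5 mm deep inside. Held by the ribbed round boss on top: 48 mm across, 51.5 to 67.5 mm above the origin (centre of lower edge; z up its axis). About 750 g. It slips over the neck (3 mm all round) until its roof rests on the steel disc, lower edge 75.5 mm above the body's origin, clear of the thread; no turn.
- small_vessel: Body of the smaller vessel, not to be used: the same kind of steel pot, 56 mm across, bore 36 mm, rim 64 mm high, fixed in a dark square holder 86 x 86 mm. Origin on its axis on the bench.
- small_liner: Liner of the smaller vessel, to be left alone: white plastic cup 32 mm across, 56 mm high, upright. Origin: centre of its underside.
- small_lid: Lid of the smaller liner, to be left alone: white plastic disc 36 mm across on a 21 mm spigot, 17 mm high in all. Origin: centre of its underside.
- small_cap: Cap of the smaller vessel, to be left alone: steel, 56 mm across with a 34 mm boss, 56 mm high, standing on its open end. Origin: centre of its lower edge.
- bottle: Brown glass reagent bottle 52 mm across, 85 mm high, narrow neck, open, standing between the two vessel bodies, to be left alone. Origin: centre of its underside.

How it is judged:
By the outcome, as a careful person would: the job done as asked, in the order asked, and still so for the second after the job is handed in, with the robot touching nothing.
It also fails if it takes over 96 s, if anything falls off the work surface, if the arm or the gripper's body presses on something with over 40 N, if the wrist force passes 120 N, or if a joint passes its speed limit or range.

## Robot

A 7-joint arm with a two-finger parallel gripper is mounted at the origin on the work surface. World frame = base frame: x ahead of the robot, y to its left, z up, the work surface at z = 0. Lengths are in m, angles in rad, forces in N, time in s.
With the tool pointing down it reaches from about 0.35 to 0.9 m from the base axis. Payload 19.9 kg.
Tool frame: the origin (TCP) lies on the centre line of the jaws, within the pads' length; the fingertips stand 8 mm ahead of it and the grasp point (between the pads) lies 11 mm behind it; z points along the fingers, y is the direction in which the jaws open and shut (so a half turn about z gives the same grasp; the last joint's range is limited). The gripper opens to 94 mm and grips with 3 to 60 N. Pads are 16 mm wide; open, the fingers measure 119 mm over their backs; the gripper's body (75 mm by 177 mm) begins 78 mm behind the grasp point.
Start: joints at [-1.381, 0.417, -0.01, 1.614, 0.005, 1.111, -0.053], TCP at [0.144, 0.608, 0.213] pointing down, gripper open.
Joint ranges: [-2.81, 2.81], [-0.39, 2.02], [-1.27, 1.25], [0.06, 2.57], [-1.19, 4.33], [0.19, 2], [-2.82, 2.82]. Speed limits (rad/s): [1.89, 1.89, 2.39, 2.39, 3.01, 3.01, 3.01].

## Interface

Orientations are given as a unit quaternion [x, y, z, w].
In Python, from cell import bot, read_camera, camera_info, spotter gives the robot as it stands.
- The arm moves only by the tool arm_command, never from a script. Its arguments are lists of equal length, an entry for each row: "offset": the shift along the tool's x, y, z in m, a list of three; "angular": the turn, a rotation vector about the tool's x, y, z in rad, a list of three. In form: {"offset": [[dx, dy, dz], ...], "angular": [[rx, ry, rz], ...]}. A call has 1 to 8 rows; each row shifts and turns the commanded pose from where the row before left it, along the tool's axes as they then stand; what a row does not reach is not made up. A row lasts 1/8 s, in which the tool goes at most 62.5 mm and 10.7 degrees, less where a joint would pass 70% of its speed; a pose out of reach is approached as far as the arm can. A call with a gripper value outside its range is refused whole. "hand" is the opening, from -1 (shut) to 1 (fully open), set as the call begins (left out, the last holds). The fingers move at their own pace and stop on an object; the grip force is fixed at half the most. Time passes only in rows, so rows that do not move let the fingers close. It gives the time, the measured TCP pose, the force and the opening at its end, in the units of the state.
- bot.observe(): the state, without advancing time (a new reading comes with each control period).
- read_camera(name): name is "side" or "top"; returns (picture, depth): 400x640x3 uint8, red, green, blue; 400x640 float32, m along the optical axis (not along the pixel's ray), 0 where there is no reading.
- camera_info(name): a dict with "fov_y" (degrees; the focal length in pixels is half the picture's height over the tangent of half this angle, whatever the lens; pixels are square), "cx", "cy" (the principal point, pixels), "world_from_camera" (4x4, takes a point from camera to world coordinates). Camera axes: x right, y down, z forward; pixel columns grow to the right and rows downward; lengths in m; the calibration is good to about 2 mm. A picture is of the moment at which its call begins. camera_info takes no time and is no camera call.
- bot.finish_job(): hands the job in, once; it reports no verdict.
Trained networks look in the newest picture that a camera, given by its name, has taken for a name from the list of things; names that differ only in an ending like _2 or _b are one class to them, and where a whole thing is asked for, a point or a joint stands for the part that bears it (a point fixed in the world has none). Each returns a list of dicts, best first, with "conf" (0 to 1); they miss things now and then, are a little off and sometimes report something else, mostly with a low value. They report only what shows in the picture. A call takes as long as a camera call.
- spotter.find_in(camera, target): "centre" ([x, y, z] in m, in the coordinates of the camera as it stood for that picture, good to about 4 mm: the middle of the surface that is visible of it).
- spotter.trace(camera, target): "region" (400x640 bool, what is visible of it).
The state is a dict: "t": time; "qpos": joint angles; "qvel": joint speeds; "tau": joint torques, N m; "position": TCP position; "tool_rot": TCP orientation; "contact_force": force on the tool from outside, world axes, zero at the start; "wrist_torque": the same for the moment, N m; "width": opening from 0.0 (shut) to 1.0 (fully open).
Only numpy, scipy, OpenCV 4.12 (cv2) and the standard library are available. Lean on these libraries where they do the work, as an engineer would, in place of code of your own. Each camera call takes 0.05 s, during which the arm holds its last target.

## Working session

There is one attempt and no reset: what is moved stays moved. The work goes in short steps, Python scripts to look and compute and a tool call to move; the robot and the scene stay as the last step left them, time stands still between calls to the robot, and variables do not carry over. Pictures are saved under pics/ and viewed, and the job is handed in when it is done.

Besides the shell and the picture viewer there is one more tool, called after "Request:" as name(argument=value, ...) on one line, values as JSON. arm_command: Moves the arm, as the interface text tells. Its arguments: {"type":"object","properties":{"offset":{"type":"array","items":{"type":"array","items":{"type":"number"}}},"angular":{"type":"array","items":{"type":"array","items":{"type":"number"}}},"hand":{"type":"number"}},"required":["offset","angular"]}

```bash
ls -la; mkdir -p pics; python3 - <<'E'
from cell import bot, read_camera, camera_info, spotter
import cv2, numpy as np
print(bot.observe())
for n in ("side","top"):
    p,d=read_camera(n); cv2.imwrite(f"pics/{n}0.png",p[:,:,::-1]); np.savez(f"{n}0.npz",p=p,d=d)
    print(n,camera_info(n))
    
E
```

```text
total 12
drwxr-xr-x  3 agent agent 4096 Dec  7 15:14 .
drwxr-xr-x 23 root  root  4096 Dec  7 15:14 ..
drwxr-xr-x  2 agent agent 4096 Dec  7 15:14 pics
{'t': 0.0, 'qpos': array([-1.38050605,  0.41797954, -0.01031699,  1.61414142,  0.00469221,
        1.11071504, -0.05300408]), 'qvel': array([ 0.00031644, -0.00216929,  0.00077541, -0.00043003, -0.00049559,
       -0.00043805,  0.00098997]), 'tau': array([ 9.86114537e-04, -8.51307106e+01,  6.39102682e-01, -4.25961900e+01,
       -4.89160395e-02,  1.90342072e-02,  1.16403871e-04]), 'position': array([0.14349389, 0.60793601, 0.21283551]), 'tool_rot': array([ 1.15629219e-01,  9.93292259e-01, -6.08856903e-04, -3.13274971e-05]), 'contact_force': array([ 0.32029463,  1.00948325, -0.12068626]), 'wrist_torque': array([ 0.04394807,  0.08306693, -0.02281123]), 'width': 1.00044322899566}
side {'fov_y': 44.84614987108025, 'cx': 330.41336338053975, 'cy': 197.3110322218896, 'world_from_camera': array([[ 0.91262268, -0.24026535,  0.33074523,  0.16716075],
       [-0.40875787, -0.54832961,  0.72955578, -0.74902656],
       [ 0.00607043, -0.80100387, -0.59862839,  0.65061389],
       [ 0.        ,  0.        ,  0.        ,  1.        ]])}
top {'fov_y': 42.066726847393696, 'cx': 323.534399698187, 'cy': 200.48706455980422, 'world_from_camera': array([[-7.17853566e-03, -9.87257210e-01,  1.58970660e-01,
         3.29465894e-01],
       [-9.99972618e-01,  7.37303985e-03,  6.33749968e-04,
         1.66366921e-02],
       [-1.79777124e-03, -1.58961758e-01, -9.87283104e-01,
         1.09850111e+00],
       [ 0.00000000e+00,  0.00000000e+00,  0.00000000e+00,
         1.00000000e+00]])}
```

View pics/side0.png

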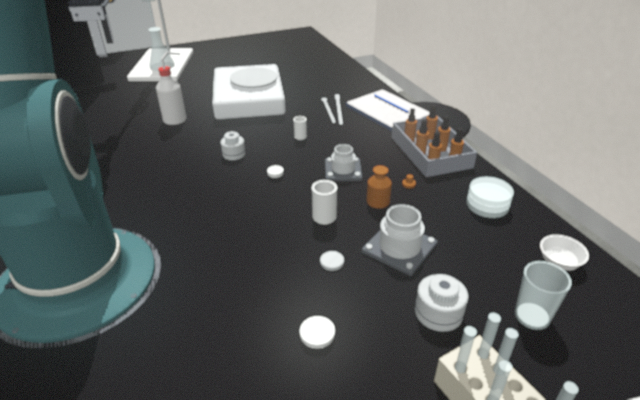

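View pics/top0.png

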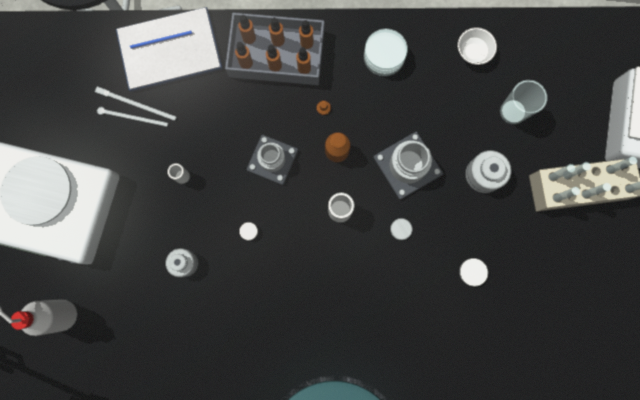

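```bash
cat > h.py <<'E'
from cell import bot, read_camera, camera_info, spotter
import cv2, numpy as np
def K(n):
    i=camera_info(n); f=200/np.tan(np.radians(i["fov_y"]/2)); return f,i["cx"],i["cy"],i["world_from_camera"]
def cloud(n,d):
    f,cx,cy,T=K(n); v,u=np.mgrid[:400,:640]
    P=np.stack([(u-cx)/f*d,(v-cy)/f*d,d],-1)
    W=P@T[:3,:3].T+T[:3,3]; W[d==0]=np.nan; return W
def w(n,c):
    T=K(n)[3]; return T[:3,:3]@np.array(c)+T[:3,3]
def circ(xy,r=None,it=60):
    # least squares circle
    A=np.c_[2*xy,np.ones(len(xy))]; s=np.linalg.lstsq(A,(xy**2).sum(1),rcond=None)[0]
    return s[:2],np.sqrt(s[2]+s[0]**2+s[1]**2)
E
python3 - <<'E'
from h import *
out={}
for n in ("side","top"):
    d=np.load(f"{n}0.npz")["d"]; W=cloud(n,d)
    for t in ("vessel","liner","lid","disc","cap","bottle"):
        r=spotter.trace(n,t)
        f=spotter.find_in(n,t)
        print(n,t,[(round(x["conf"],2),w(n,x["centre"]).round(3).tolist()) for x in f][:3])
        for x in r[:2]:
            m=x["region"]; P=W[m]; P=P[~np.isnan(P[:,0])]
            v,u=np.where(m)
            print("   trace",round(x["conf"],2),m.sum(),"px",u.mean().round(),v.mean().round(),"med",np.median(P,0).round(4),"z%",np.percentile(P[:,2],[2,50,90,98]).round(4))
        if r: out[n+"_"+t]=r[0]["region"]
    # table z
    for (u,v) in [(300,300),(200,300),(450,300),(560,250),(150,150),(400,330)]:
        print(n,u,v,W[v,u].round(4))
np.savez("masks0.npz",**out)
print(bot.observe()["t"])
E
```

```text
side vessel [(0.79, [0.565, -0.189, 0.036])]
   trace 0.55 3129 px 401.0 241.0 med [ 0.566  -0.187   0.0344] z% [0.0016 0.0344 0.0767 0.0851]
side liner [(0.6, [0.479, -0.034, 0.052])]
   trace 0.63 941 px 324.0 202.0 med [ 0.4805 -0.0344  0.0561] z% [0.0083 0.0561 0.078  0.0807]
side lid [(0.7, [0.35, -0.295, 0.015])]
   trace 0.79 843 px 317.0 332.0 med [ 0.3514 -0.2948  0.0172] z% [0.0112 0.0172 0.0187 0.0195]
side disc [(0.76, [0.448, -0.149, 0.009])]
   trace 0.83 352 px 332.0 261.0 med [ 0.4424 -0.1508  0.009 ] z% [0.0019 0.009  0.0106 0.0117]
side cap [(0.68, [0.547, -0.341, 0.05])]
   trace 0.62 2366 px 441.0 302.0 med [ 0.5462 -0.3449  0.0512] z% [0.0031 0.0512 0.068  0.0695]
   trace 0.62 962 px 324.0 202.0 med [ 0.4796 -0.0343  0.0565] z% [0.0072 0.0565 0.0782 0.0808]
side bottle [(0.94, [0.609, -0.026, 0.053])]
side 300 300 [ 0.3554 -0.2087  0.0006]
side 200 300 [ 0.1962 -0.137  -0.0009]
side 450 300 [ 0.558  -0.3523  0.0571]
side 560 250 [ 0.856  -0.3038  0.0123]
side 150 150 [0.1851 0.4118 0.0018]
side 400 330 [ 4.824e-01 -3.344e-01  1.000e-04]
top vessel [(0.75, [0.576
[... 658 characters left out ...]
med [0.5612 0.3226 0.0352] z% [0.0047 0.0352 0.056  0.0587]
top cap [(0.93, [0.555, -0.321, 0.049])]
   trace 0.75 1417 px 488.0 171.0 med [ 0.555  -0.3192  0.0516] z% [0.0068 0.0516 0.0678 0.0698]
   trace 0.48 303 px 178.0 173.0 med [0.5624 0.3228 0.0357] z% [0.0035 0.0357 0.056  0.0587]
top bottle [(0.93, [0.607, -0.011, 0.057]), (0.32, [0.355, -0.289, 0.021])]
   trace 0.61 611 px 337.0 147.0 med [ 0.6069 -0.0108  0.0583] z% [0.0002 0.0583 0.0855 0.0875]
top 300 300 [ 0.2975  0.0678 -0.0016]
top 200 300 [ 0.299   0.2756 -0.0012]
top 450 300 [ 0.2953 -0.2437 -0.0007]
top 560 250 [ 0.3972 -0.4811 -0.0031]
top 150 150 [0.6198 0.3932 0.0021]
top 400 330 [ 2.354e-01 -1.379e-01  2.000e-04]
1.3
```

```bash
cat > fit.py <<'E'
from h import *
from scipy.optimize import least_squares
prof={ # polylines (r,z)
"vessel":[(0,.02),(.028,.02),(.028,.085),(.0315,.085),(.0315,.073),(.0345,.073),(.0345,.058),(.0405,.058),(.0405,.012)],
"liner":[(0,.004),(.021,.004),(.021,.08),(.025,.08),(.025,.004),(.021,0)],
"lid":[(0,.017),(.0275,.017),(.0275,.007),(.018,.007),(.018,0)],
"disc":[(0,.009),(.022,.009),(.022,0)],
"cap":[(.024,.0675),(.024,.0515),(.040,.0515),(.040,0)],
"capt":[(0,.0675),(.024,.0675),(.024,.0515),(.040,.0515),(.040,0)]}
def dist(r,z,pl):
    best=None
    for (a,b) in zip(pl[:-1],pl[1:]):
        a=np.array(a);b=np.array(b);e=b-a
        t=np.clip(((r-a[0])*e[0]+(z-a[1])*e[1])/(e@e),0,1)
        d=np.hypot(r-a[0]-t*e[0],z-a[1]-t*e[1]); best=d if best is None else np.minimum(best,d)
    return best
def fit(P,name,x0,zmin,rmax,z0=0,fz=True):
    x0=np.array(list(x0)+[z0])
    for k in range(3):
        rr=np.hypot(P[:,0]-x0[0],P[:,1]-x0[1]); Q=P[(rr<rmax)&(P[:,2]-x0[2]>zmin)]
        s=least_squares(lambda p:dist(np.hypot(Q[:,0]-p[0],Q[:,1]-p[1]),Q[:,2]-p[2],prof[name]),x0,loss="soft_l1",f_scale=.001)
        x0=s.x
    return s.x,len(Q),np.sqrt(np.median(s.fun**2))
E
python3 - <<'E'
from fit import *
for t,x0,zm,rm in (("vessel",(.575,-.17),.018,.05),("liner",(.487,-.025),.01,.032),("lid",(.353,-.292),.004,.035),("disc",(.444,-.147),.004,.03),("capt",(.552,-.33),.01,.048)):
    for n in ("side","top"):
        d=np.load(f"{n}0.npz")["d"]; W=cloud(n,d).reshape(-1,3); W=W[~np.isnan(W[:,0])]
        p,N,e=fit(W,t,x0,zm,rm); print(t,n,p.round(4),N,e.round(5))
E
```

```text
vessel side [ 5.818e-01 -1.641e-01  4.000e-04] 1839 0.00062
vessel top [ 5.816e-01 -1.638e-01  1.000e-04] 1276 0.00058
liner side [ 0.4857 -0.0207  0.0008] 917 0.00089
liner top [ 0.4843 -0.0167  0.0009] 362 0.00025
lid side [ 0.3529 -0.2915  0.0004] 870 0.00064
lid top [ 0.353  -0.2918 -0.0006] 589 0.00125
disc side [ 4.436e-01 -1.459e-01  4.000e-04] 326 0.00077
disc top [ 4.436e-01 -1.462e-01 -3.000e-04] 345 0.00125
capt side [ 5.614e-01 -3.288e-01  5.000e-04] 2189 0.0006
capt top [ 5.613e-01 -3.285e-01 -5.000e-04] 1380 0.00092
```

```bash
python3 - <<'E'
from fit import *
for n in ("side","top"):
    d=np.load(f"{n}0.npz")["d"]; W=cloud(n,d).reshape(-1,3); W=W[~np.isnan(W[:,0])]
    s=W[(np.hypot(W[:,0]-.485,W[:,1]+.019)<.04)]
    q=s[(s[:,2]>.077)]; print(n,len(q),circ(q[:,:2]))
    for x0 in ((.487,-.025),(.485,-.02),(.485,-.014),(.48,-.02),(.49,-.018)):
        for zm in (.01,.03,.065):
            p,N,e=fit(s,"liner",x0,zm,.034); print(n,x0,zm,p.round(4),N,e.round(5))
p=np.load("top0.npz")["p"]; cv2.imwrite("pics/z0.png",cv2.resize(p[120:300,290:530,::-1],None,fx=3,fy=3,interpolation=cv2.INTER_CUBIC))
E
```

```text
side 127 (array([ 0.48420912, -0.01845883]), np.float64(0.023173226886688904))
side (0.487, -0.025) 0.01 [ 0.4857 -0.0207  0.0008] 917 0.00089
side (0.487, -0.025) 0.03 [ 0.4857 -0.0207  0.0008] 742 0.0009
side (0.487, -0.025) 0.065 [ 0.4856 -0.0206  0.0008] 324 0.0009
side (0.485, -0.02) 0.01 [ 0.4857 -0.0207  0.0008] 917 0.00089
side (0.485, -0.02) 0.03 [ 0.4857 -0.0206  0.0008] 742 0.00091
side (0.485, -0.02) 0.065 [ 0.4851 -0.0199  0.0005] 328 0.00096
side (0.485, -0.014) 0.01 [ 0.4857 -0.0207  0.0008] 917 0.00089
side (0.485, -0.014) 0.03 [ 0.4857 -0.0207  0.0008] 742 0.0009
side (0.485, -0.014) 0.065 [ 0.4856 -0.0205  0.0007] 325 0.00091
side (0.48, -0.02) 0.01 [ 0.4818 -0.0194  0.0005] 919 0.00093
side (0.48, -0.02) 0.03 [ 0.4818 -0.0194  0.0005] 743 0.0009
side (0.48, -0.02) 0.065 [ 0.4819 -0.019   0.0006] 327 0.001
side (0.49, -0.018) 0.01 [ 0.4818 -0.0194  0.0006] 919 0.00092
side (0.49, -0.018) 0.03 [ 0.4818 -0.0194  0.0005] 743 0.0009
side (0.49, -0.018) 0.065 [ 4.845e-01 -1.760e-02  4.000e-04] 328 0.00069
top 133 (array([ 0.4840837 , -0.01673235]), np.float64(0.023028099
[... 248 characters left out ...]
9] 362 0.00025
top (0.485, -0.02) 0.03 [ 0.4843 -0.0167  0.0009] 302 0.00028
top (0.485, -0.02) 0.065 [ 0.4842 -0.017   0.0011] 187 0.00053
top (0.485, -0.014) 0.01 [ 0.4843 -0.0167  0.0009] 362 0.00025
top (0.485, -0.014) 0.03 [ 0.4843 -0.0167  0.0009] 302 0.00028
top (0.485, -0.014) 0.065 [ 0.4846 -0.0164  0.0009] 188 0.00057
top (0.48, -0.02) 0.01 [ 0.4803 -0.017   0.007 ] 341 0.00078
top (0.48, -0.02) 0.03 [ 0.4806 -0.0174  0.0021] 298 0.00089
top (0.48, -0.02) 0.065 [ 0.4842 -0.017   0.0011] 187 0.00053
top (0.49, -0.018) 0.01 [ 0.4803 -0.0167  0.0021] 357 0.00073
top (0.49, -0.018) 0.03 [ 0.4843 -0.0167  0.0009] 302 0.00028
top (0.49, -0.018) 0.065 [ 0.4846 -0.0164  0.0009] 188 0.00057
```

View pics/z0.png

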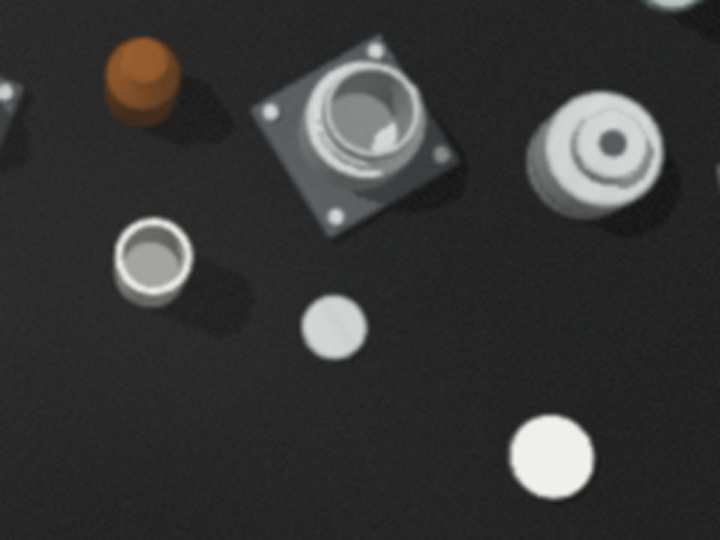

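```bash
python3 - <<'E'
from fit import *
L=[]
for n in ("side","top"):
    d=np.load(f"{n}0.npz")["d"]; W=cloud(n,d).reshape(-1,3); L.append(W[~np.isnan(W[:,0])])
W=np.vstack(L)
a=np.array([.1435,.608]);b=np.array([.484,-.017])
for t in np.linspace(0,1,11):
    c=a+t*(b-a); m=(np.hypot(*(W[:,:2]-c).T)<.12)&(W[:,2]<.6); print(c.round(3),np.percentile(W[m,2],99.5).round(3) if m.any() else None)
m=(np.hypot(W[:,0]-.27,W[:,1]-.57)<.08); print("wash", W[m,2].max())
# rack near cap
m=(W[:,1]<-.40)&(W[:,1]>-.6)&(W[:,0]>.4)&(W[:,0]<.7)&(W[:,2]>.02); q=W[m]; print(q.min(0),q.max(0))
for y in np.arange(-.6,-.39,.02):
    k=q[abs(q[:,1]-y)<.01]; print(y.round(2), len(k), k[:,2].max() if len(k) else None)
o=bot.observe();print(o["t"])
E
```

```text
[0.144 0.608] 0.344
[0.178 0.546] 0.344
[0.212 0.483] 0.343
[0.246 0.42 ] 0.106
[0.28  0.358] 0.057
[0.314 0.296] 0.057
[0.348 0.233] 0.057
[0.382 0.17 ] 0.036
[0.416 0.108] 0.019
[0.45  0.045] 0.081
[ 0.484 -0.017] 0.081
wash 0.19181056536829322
[ 0.4797203  -0.59996879  0.02002255] [ 0.69998473 -0.40000038  0.1366374 ]
-0.6 786 0.10105271565939211
-0.58 869 0.1358226162041124
-0.56 595 0.13663739591916058
-0.54 370 0.060205441923598
-0.52 1335 0.13634708474669377
-0.5 870 0.13511108315133002
-0.48 1522 0.1363395924227354
-0.46 2109 0.13584507663340584
-0.44 1282 0.136614232074183
-0.42 924 0.09912936594843491
-0.4 237 0.09758636384319352
1.3
```

Request:
arm_command(offset=[[0,0,-0.02],[0,0,-0.02],[-0.024,-0.045,0],[-0.024,-0.045,0],[-0.024,-0.045,0],[-0.024,-0.045,0],[-0.024,-0.045,0],[-0.024,-0.045,0]], angular=[[0,0,-0.116],[0,0,-0.116],[0,0,0],[0,0,0],[0,0,0],[0,0,0],[0,0,0],[0,0,0]], hand=1)

```text
t: 2.3
position: [0.2883, 0.3368, 0.2536]
tool_rot: [-0.0, 1.0, 0.0, 0.0]
contact_force: [0.6, -0.2, 0.1]
width: 1.001
```

Request:
arm_command(offset=[[-0.0245,-0.044,0],[-0.0245,-0.044,0],[-0.0245,-0.044,0],[-0.0245,-0.044,0],[-0.0245,-0.044,0],[-0.0245,-0.044,0],[-0.0245,-0.044,0.02],[-0.0245,-0.046,0.02]], angular=[[0,0,0],[0,0,0],[0,0,0],[0,0,0],[0,0,0],[0,0,0],[0,0,0],[0,0,0]])

```text
t: 3.3
position: [0.4846, -0.017, 0.2134]
tool_rot: [-0.0, 1.0, 0.0, 0.001]
contact_force: [1.1, 0.6, -0.7]
width: 1.0
```

Request:
arm_command(offset=[[0,0,0.02],[0,0,0]], angular=[[0,0,0],[0,0,0]])

```text
t: 3.55
position: [0.4831, -0.0159, 0.1926]
tool_rot: [0.0, 1.0, -0.0, -0.001]
contact_force: [0.2, 0.7, -0.8]
width: 1.005
```

```bash
python3 - <<'E'
from fit import *
o=bot.observe(); print(o["position"],o["tool_rot"],o["qpos"],o["t"])
for n in ("side","top"):
    p,d=read_camera(n); cv2.imwrite(f"pics/{n}1.png",p[:,:,::-1]); np.savez(f"{n}1.npz",p=p,d=d)
a=np.hstack([cv2.imread("pics/side1.png")[80:320,200:500],cv2.imread("pics/top1.png")[80:320,250:550]])
cv2.imwrite("pics/a1.png",a)
E
```

```text
[ 0.4830537  -0.01592463  0.19259364] [ 2.20390524e-04  9.99999291e-01 -3.71053207e-04 -1.10998812e-03] [-0.51451154  0.20753458  0.54818698  1.99254723 -0.12893301  0.97731574
  1.66704944] 3.55
```

View pics/a1.png

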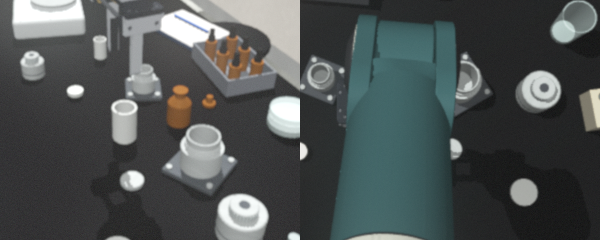

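Request:
arm_command(offset=[[-0.001,-0.0013,0.03],[0,0,0.03],[0,0,0.03],[0,0,0.02],[0,0,0.004],[0,0,0]], angular=[[0,0,0],[0,0,0],[0,0,0],[0,0,0],[0,0,0],[0,0,0]])

```text
t: 4.4
position: [0.4852, -0.0166, 0.0804]
tool_rot: [-0.0, 1.0, 0.0, 0.001]
contact_force: [-0.5, 0.5, -0.3]
width: 1.002
```

```bash
python3 - <<'E'
from fit import *
o=bot.observe(); print(o["position"],o["tool_rot"],o["contact_force"],o["t"])
for n in ("side",):
    p,d=read_camera(n); np.savez(f"{n}2.npz",p=p,d=d)
    cv2.imwrite("pics/s2.png",cv2.resize(p[100:280,240:480,::-1],None,fx=3,fy=3,interpolation=cv2.INTER_CUBIC))
E
```

```text
[ 0.48522141 -0.01659755  0.08040412] [-4.15941824e-04  9.99999767e-01  1.41774840e-04  5.22403177e-04] [-0.54247834  0.46570628 -0.29996346] 4.4
```

View pics/s2.png

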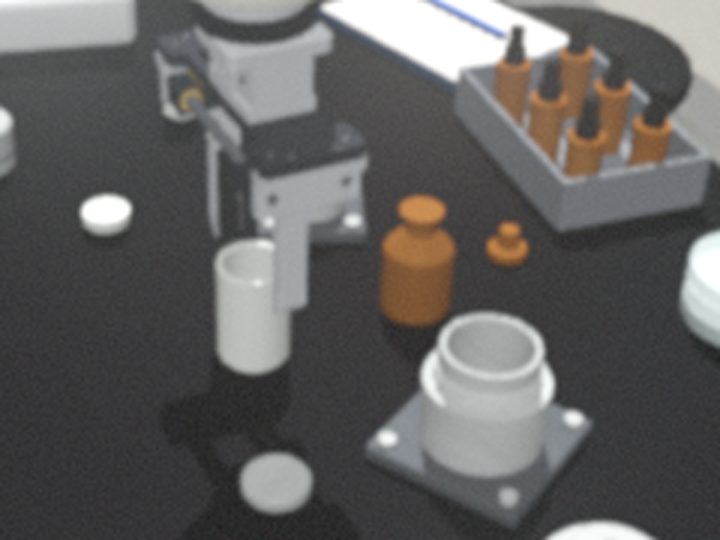

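Request:
arm_command(offset=[[0,0,0.0015],[0,0,0]], angular=[[0,0,0],[0,0,0]])

```text
t: 4.7
position: [0.4849, -0.0169, 0.0784]
tool_rot: [-0.0, 1.0, 0.0, 0.0]
contact_force: [0.1, -0.5, -0.3]
width: 0.999
```

Request:
arm_command(offset=[[0,0,0],[0,0,0],[0,0,0],[0,0,0],[0,0,0],[0,0,0],[0,0,0],[0,0,0]], angular=[[0,0,0],[0,0,0],[0,0,0],[0,0,0],[0,0,0],[0,0,0],[0,0,0],[0,0,0]], hand=-1)

```text
t: 5.7
position: [0.4847, -0.0169, 0.078]
tool_rot: [-0.0, 1.0, -0.0, -0.0]
contact_force: [0.2, 0.7, -0.6]
width: 0.508
```

```bash
python3 - <<'E'
from fit import *
o=bot.observe(); print(o["position"],o["tool_rot"],o["contact_force"],o["width"]*94,o["t"])
for n in ("side",):
    p,d=read_camera(n); np.savez(f"{n}3.npz",p=p,d=d)
    cv2.imwrite("pics/s3.png",cv2.resize(p[100:280,240:480,::-1],None,fx=3,fy=3,interpolation=cv2.INTER_CUBIC))
# liner shift side2->side3 using lower body points
for k in (0,2,3):
    W=cloud("side",np.load(f"side{k}.npz")["d"]).reshape(-1,3); s=W[(np.hypot(W[:,0]-.485,W[:,1]+.018)<.04)&(W[:,2]<.065)&(W[:,2]>.01)]
    f=least_squares(lambda q:np.hypot(s[:,0]-q[0],s[:,1]-q[1])-.025,(.484,-.017),loss="soft_l1",f_scale=.001); print(k,f.x,len(s))
E
```

```text
[ 0.48467475 -0.01694311  0.07798017] [-1.27064489e-04  9.99999992e-01 -2.57420513e-05 -1.05197791e-06] [ 0.21298407  0.70018278 -0.61691974] 47.772465875912005 5.7
0 [ 0.48464916 -0.01730613] 585
2 [ 0.48470209 -0.01743586] 544
3 [ 0.48482566 -0.01713933] 556
```

View pics/s3.png

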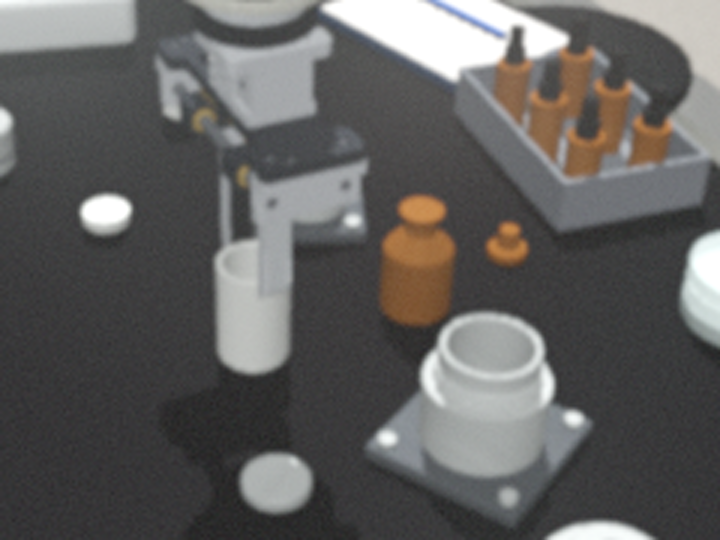

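Request:
arm_command(offset=[[0,0,-0.005],[0,0,-0.01],[0,0,-0.02],[0,0,-0.025],[0,0,-0.025],[0,0,-0.02],[0,0,-0.005],[0,0,0]], angular=[[0,0,0],[0,0,0],[0,0,0],[0,0,0],[0,0,0],[0,0,0],[0,0,0],[0,0,0]])

```text
t: 6.75
position: [0.4846, -0.0169, 0.188]
tool_rot: [-0.0, 1.0, 0.0, 0.0]
contact_force: [0.2, 1.2, -1.2]
width: 0.513
```

```bash
python3 - <<'E'
from fit import *
o=bot.observe(); print(o["position"],o["tool_rot"],o["contact_force"],o["width"]*94,o["t"])
for n in ("side",):
    p,d=read_camera(n); np.savez(f"{n}4.npz",p=p,d=d)
    cv2.imwrite("pics/s4.png",cv2.resize(p[60:240,240:480,::-1],None,fx=3,fy=3,interpolation=cv2.INTER_CUBIC))
W=cloud("side",d).reshape(-1,3); s=W[(np.hypot(W[:,0]-.485,W[:,1]+.018)<.04)&(W[:,2]<.170)&(W[:,2]>.10)]
for a,b in ((.11,.14),(.13,.165)):
    k=s[(s[:,2]>a)&(s[:,2]<b)]
    f=least_squares(lambda q:np.hypot(k[:,0]-q[0],k[:,1]-q[1])-.025,(.484,-.017),loss="soft_l1",f_scale=.001); print(k[:,2].mean(),f.x,len(k))
print(np.percentile(s[:,2],1))
E
```

```text
[ 0.48464117 -0.01686725  0.18799487] [-1.79961111e-04  9.99999969e-01  8.31491509e-05  1.50752024e-04] [ 0.23727757  1.20873122 -1.1917963 ] 48.182587721360505 6.75
0.12725664686243382 [ 0.48478661 -0.01666252] 276
0.14760314116227263 [ 0.48477608 -0.01671115] 388
0.11342531365047198
```

View pics/s4.png

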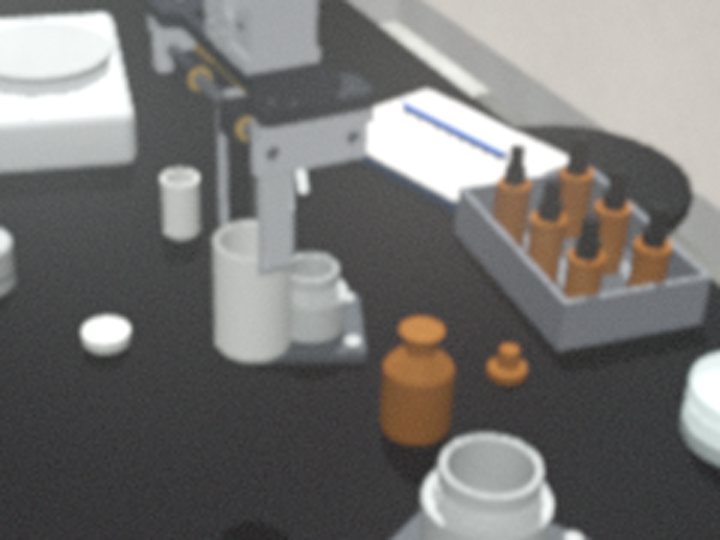

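Request:
arm_command(offset=[[-0.0081,-0.0121,0],[-0.0162,-0.0245,0],[-0.0162,-0.0245,0],[-0.0162,-0.0245,0],[-0.0162,-0.0245,0],[-0.0162,-0.0245,0],[-0.008,-0.0125,0],[0,0,0]], angular=[[0,0,0],[0,0,0],[0,0,0],[0,0,0],[0,0,0],[0,0,0],[0,0,0],[0,0,0]])

```text
t: 7.8
position: [0.5817, -0.165, 0.1874]
tool_rot: [0.001, 1.0, -0.0, -0.001]
contact_force: [-0.4, -0.5, -1.3]
width: 0.514
```

Request:
arm_command(offset=[[0,0,0.005],[0,0,0.005],[0,0,0]], angular=[[0,0,0],[0,0,0],[0,0,0]])

```text
t: 8.18
position: [0.5815, -0.1633, 0.1776]
tool_rot: [-0.0, 1.0, 0.0, -0.0]
contact_force: [-0.8, 0.7, -0.6]
width: 0.51
```

```bash
cat > look.py <<'E'
from fit import *
def look(tag,x0,x1,y0,y1,n="side"):
    o=bot.observe(); print("tcp",o["position"].round(4),o["tool_rot"].round(4),"F",o["contact_force"].round(2),"M",o["wrist_torque"].round(2),"w",round(o["width"]*94,1),"t",o["t"])
    p,d=read_camera(n); np.savez(f"{n}{tag}.npz",p=p,d=d)
    cv2.imwrite(f"pics/{n}{tag}z.png",cv2.resize(p[y0:y1,x0:x1,::-1],None,fx=3,fy=3,interpolation=cv2.INTER_CUBIC))
    W=cloud(n,d).reshape(-1,3); return W[~np.isnan(W[:,0])]
def cyl(W,c,R,a,b,lim=None):
    s=W[(np.hypot(W[:,0]-c[0],W[:,1]-c[1])<(lim or R+.006))&(W[:,2]<b)&(W[:,2]>a)]
    f=least_squares(lambda q:np.hypot(s[:,0]-q[0],s[:,1]-q[1])-R,c,loss="soft_l1",f_scale=.001); return f.x.round(4),len(s)
E
python3 - <<'E'
from look import *
W=look(5,300,500,120,270)
print("liner",cyl(W,(.5817,-.164),.025,.11,.16), "body",cyl(W,(.5817,-.164),.0405,.02,.055,.05),"neck",cyl(W,(.5817,-.164),.0315,.075,.083,.036),)
E
```

```text
tcp [ 0.5815 -0.1633  0.1776] [-5.e-04  1.e+00  2.e-04 -3.e-04] F [-0.77  0.74 -0.58] M [ 0.02 -0.04 -0.02] w 47.9 t 8.175
liner (array([ 0.5814, -0.1632]), 678) body (array([ 0.5816, -0.1644]), 678) neck (array([ 0.5817, -0.1642]), 138)
```

View pics/side5z.png

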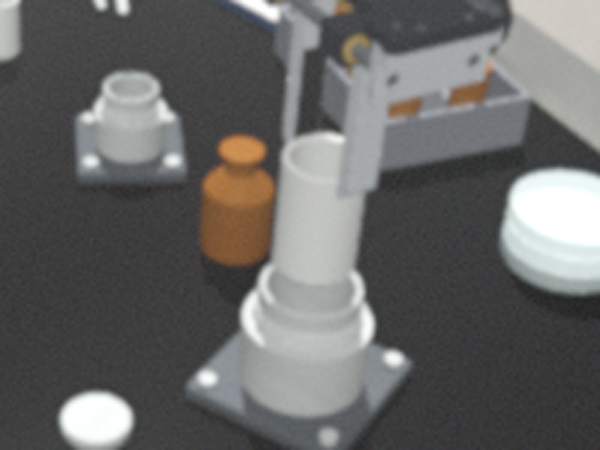

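Request:
arm_command(offset=[[0,-0.001,0.006],[0,0,0.01],[0,0,0.012],[0,0,0.012],[0,0,0.012],[0,0,0.012],[0,0,0.008],[0,0,0]], angular=[[0,0,0],[0,0,0],[0,0,0],[0,0,0],[0,0,0],[0,0,0],[0,0,0],[0,0,0]])

```text
t: 9.22
position: [0.5816, -0.165, 0.1054]
tool_rot: [-0.0, 1.0, -0.0, -0.0]
contact_force: [1.0, -0.6, -0.9]
width: 0.511
```

Request:
arm_command(offset=[[0,0,0.003],[0,0,0.002],[0,0,0.001],[0,0,0.0005],[0,0,0]], angular=[[0,0,0],[0,0,0],[0,0,0],[0,0,0],[0,0,0]])

```text
t: 9.85
position: [0.5819, -0.165, 0.0996]
tool_rot: [-0.0, 1.0, -0.0, 0.0]
contact_force: [0.4, 0.1, -0.4]
width: 0.509
```

Request:
arm_command(offset=[[0,0,0.0007],[0,0,0]], angular=[[0,0,0],[0,0,0]])

```text
t: 10.1
position: [0.5818, -0.165, 0.0988]
tool_rot: [-0.0, 1.0, -0.0, 0.0]
contact_force: [0.4, 0.1, -1.3]
width: 0.509
```

Request:
arm_command(offset=[[0,0,0.0007],[0,0,0]], angular=[[0,0,0],[0,0,0]])

```text
t: 10.35
position: [0.5818, -0.165, 0.0981]
tool_rot: [-0.0, 1.0, -0.0, 0.0]
contact_force: [0.1, -0.2, -1.9]
width: 0.512
```

Request:
arm_command(offset=[[0,0,0.0007],[0,0,0]], angular=[[0,0,0],[0,0,0]])

```text
t: 10.6
position: [0.5822, -0.1652, 0.098]
tool_rot: [-0.0, 1.0, -0.0, 0.0]
contact_force: [-1.5, 0.4, 8.0]
width: 0.515
```

Request:
arm_command(offset=[[0,0,0],[0,0,0],[0,0,0],[0,0,0],[0,0,0]], angular=[[0,0,0],[0,0,0],[0,0,0],[0,0,0],[0,0,0]], hand=0.7)

```text
t: 11.22
position: [0.5818, -0.1651, 0.0974]
tool_rot: [-0.0, 1.0, -0.0, 0.0]
contact_force: [-0.8, 0.2, 0.5]
width: 0.852
```

Request:
arm_command(offset=[[0,0,-0.01],[0,0,-0.025],[0,0,-0.035],[0,0,-0.025],[0,0,0]], angular=[[0,0,0],[0,0,0],[0,0,0],[0,0,0],[0,0,0]])

```text
t: 11.85
position: [0.5827, -0.1654, 0.1947]
tool_rot: [-0.0, 1.0, -0.0, 0.002]
contact_force: [1.0, 0.7, -0.5]
width: 0.85
```

```bash
python3 - <<'E'
from look import *
W=look(6,300,500,120,270)
print("liner",cyl(W,(.5817,-.164),.025,.088,.097),"neck",cyl(W,(.5817,-.164),.0315,.075,.083,.036))
q=W[(np.hypot(W[:,0]-.5817,W[:,1]+.164)<.03)&(W[:,2]<.115)]; print(np.percentile(q[:,2],[90,97,99]))
o=bot.observe(); 
E
```

```text
tcp [ 0.5827 -0.1654  0.1947] [-0.0e+00  1.0e+00 -2.0e-04  1.7e-03] F [ 0.97  0.71 -0.49] M [ 0.04  0.02 -0.04] w 79.9 t 11.85
liner (array([ 0.5809, -0.1666]), 180) neck (array([ 0.5812, -0.1652]), 191)
[0.10021482 0.10124813 0.10163836]
```

View pics/side6z.png

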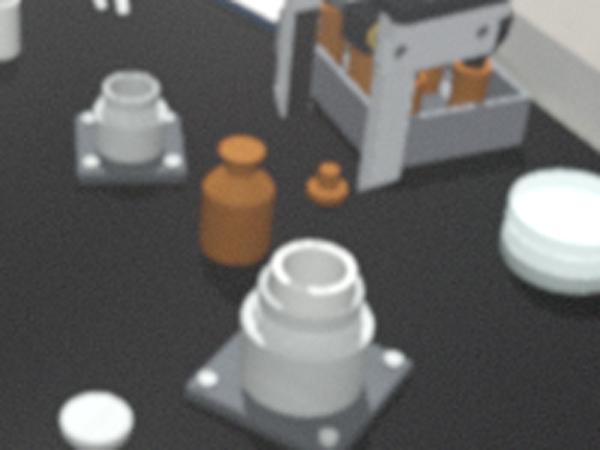

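Request:
arm_command(offset=[[0.016,-0.009,0],[0.033,-0.018,0],[0.033,-0.018,0],[0.033,-0.018,0],[0.033,-0.018,0],[0.033,-0.018,0],[0.033,-0.018,0],[0.0157,-0.0093,0]], angular=[[0,0,0],[0,0,0],[0,0,0],[0,0,0],[0,0,0],[0,0,0],[0,0,0],[0,0,0]])

```text
t: 12.9
position: [0.3495, -0.292, 0.1919]
tool_rot: [0.001, 1.0, 0.0, -0.0]
contact_force: [0.5, -0.6, 0.5]
width: 0.845
```

Request:
arm_command(offset=[[0,0,0.03],[0,0,0.03],[0,0,0.03],[0,0,0]], angular=[[0,0,0],[0,0,0],[0,0,0],[0,0,0]])

```text
t: 13.4
position: [0.3508, -0.2908, 0.1009]
tool_rot: [0.0, 1.0, 0.001, -0.002]
contact_force: [0.2, -0.9, 0.4]
width: 0.856
```

```bash
python3 - <<'E'
from look import *
W=look(7,260,460,200,350)
T=look(7,340,540,100,250,"top")
print("side liner",cyl(W,(.5817,-.165),.025,.088,.097),"neck",cyl(W,(.5817,-.164),.0315,.075,.083,.036))
q=T[(np.hypot(T[:,0]-.5817,T[:,1]+.164)<.03)&(T[:,2]>.095)&(T[:,2]<.115)]; print("top rim circ",circ(q[:,:2]),len(q), np.median(q[:,2]))
q=W[(np.hypot(W[:,0]-.5817,W[:,1]+.164)<.03)&(W[:,2]>.095)&(W[:,2]<.115)]; print("side rim circ",circ(q[:,:2]),len(q), np.median(q[:,2]))
print("top",cyl(T,(.5817,-.165),.025,.088,.097))
prof["both"]=None
p2=[(.021,.03),(.021,.1),(.025,.1),(.025,.085)]
prof["lin"]=p2
for X in (W,T): print("fit",fit(X,"lin",(.5817,-.165),.09,.0265))
E
```

```text
tcp [ 0.3508 -0.2908  0.1009] [ 0.0e+00  1.0e+00  6.0e-04 -1.9e-03] F [ 0.22 -0.87  0.44] M [ 0.08 -0.   -0.03] w 80.4 t 13.4
tcp [ 0.3515 -0.2913  0.1022] [ 1.e-04  1.e+00  2.e-04 -1.e-03] F [ 0.27 -1.51  0.71] M [ 0.03 -0.06 -0.  ] w 79.9 t 13.45
side liner (array([ 0.5808, -0.1668]), 197) neck (array([ 0.5812, -0.1651]), 193)
top rim circ (array([ 0.58092362, -0.16440671]), np.float64(0.02303829907304978)) 165 0.09917296261466879
side rim circ (array([ 0.58095297, -0.16620776]), np.float64(0.023052660532138)) 215 0.09938869886045909
top (array([ 0.5794, -0.164 ]), 73)
fit (array([ 0.58173231, -0.1652411 ,  0.00067114]), 308, np.float64(0.0005492825567387165))
fit (array([ 0.58137331, -0.16468517,  0.0011709 ]), 194, np.float64(0.0006145043730315529))
```

View pics/side7z.png

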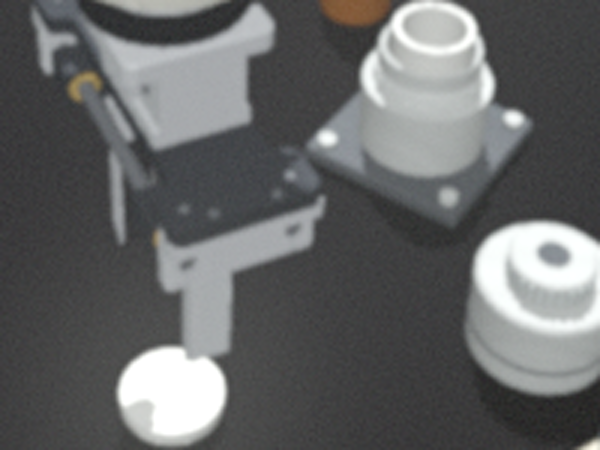

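View pics/top7z.png

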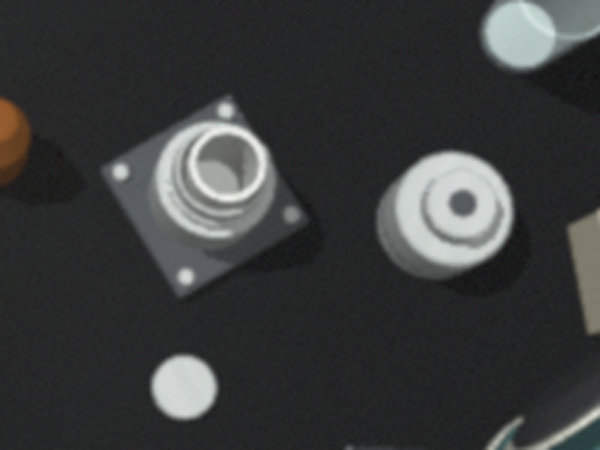

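Request:
arm_command(offset=[[-0.0015,-0.0004,0.03],[0,0,0.03],[0,0,0.02],[0,0,0.007],[0,0,0]], angular=[[0,0,0],[0,0,0],[0,0,0],[0,0,0],[0,0,0]])

```text
t: 14.12
position: [0.354, -0.2921, 0.0161]
tool_rot: [-0.0, 1.0, -0.0, 0.0]
contact_force: [-0.2, -0.3, 0.2]
width: 0.849
```

```bash
python3 - <<'E'
from look import *
W=look(8,260,400,250,380)
E
```

```text
tcp [ 0.354  -0.2921  0.0161] [-1.e-04  1.e+00 -2.e-04  4.e-04] F [-0.24 -0.32  0.22] M [ 0.05  0.02 -0.04] w 79.8 t 14.125
```

View pics/side8z.png

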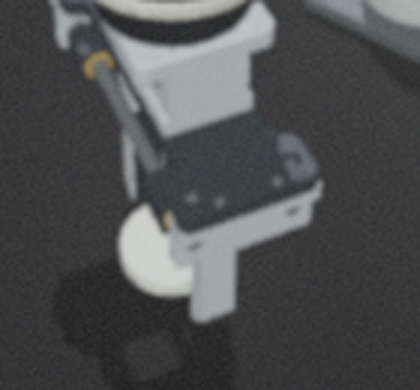

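Request:
arm_command(offset=[[0.0008,0.0004,0.0025],[0,0,0]], angular=[[0,0,0],[0,0,0]])

```text
t: 14.42
position: [0.353, -0.2914, 0.0132]
tool_rot: [-0.0, 1.0, -0.0, 0.0]
contact_force: [-0.1, 0.5, 0.6]
width: 0.853
```

Request:
arm_command(offset=[[0,0,0],[0,0,0],[0,0,0],[0,0,0],[0,0,0],[0,0,0]], angular=[[0,0,0],[0,0,0],[0,0,0],[0,0,0],[0,0,0],[0,0,0]], hand=-1)

```text
t: 15.18
position: [0.3529, -0.2914, 0.0129]
tool_rot: [-0.0, 1.0, -0.0, 0.0]
contact_force: [-0.9, 0.0, 1.6]
width: 0.579
```

Request:
arm_command(offset=[[0,0,-0.005],[0,0,-0.01],[0,0,-0.03],[0,0,-0.04],[0,0,-0.04],[0,0,-0.02],[0,0,-0.005],[0,0,0]], angular=[[0,0,0],[0,0,0],[0,0,0],[0,0,0],[0,0,0],[0,0,0],[0,0,0],[0,0,0]])

```text
t: 16.18
position: [0.3528, -0.2912, 0.1627]
tool_rot: [-0.0, 1.0, 0.0, 0.0]
contact_force: [0.7, 0.4, -0.6]
width: 0.577
```

```bash
python3 - <<'E'
from look import *
W=look(9,230,400,130,300)
o=bot.observe()["position"]
print(cyl(W,(.353,-.291),.0275,o[2]-.006,o[2]+.002))
q=W[(np.hypot(W[:,0]-.353,W[:,1]+.291)<.025)&(W[:,2]<o[2]+.009)&(W[:,2]>o[2]-.02)]
print(len(q)); 
A=np.c_[q[:,:2]-[.353,-.291],np.ones(len(q))]
k=q[:,2]>o[2]+.0; print(np.linalg.lstsq(A[k],q[k,2],rcond=None)[0],o)
E
```

```text
tcp [ 0.3528 -0.2912  0.1627] [-2.e-04  1.e+00  1.e-04  1.e-04] F [ 0.67  0.36 -0.57] M [-0.02 -0.03 -0.01] w 54.2 t 16.175
(array([ 0.3528, -0.2906]), 78)
361
[0.00308937 0.00031436 0.16715541] [ 0.35256779 -0.29113357  0.16234161]
```

View pics/side9z.png

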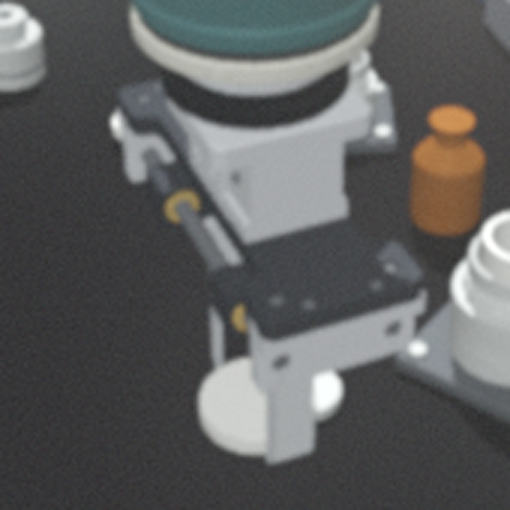

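Request:
arm_command(offset=[[-0.016,0.009,0],[-0.033,0.018,0],[-0.033,0.018,0],[-0.033,0.018,0],[-0.033,0.018,0],[-0.033,0.018,0],[-0.033,0.018,0],[-0.0147,0.0092,0]], angular=[[0,0,0],[0,0,0],[0,0,0],[0,0,0],[0,0,0],[0,0,0],[0,0,0],[0,0,0]])

```text
t: 17.23
position: [0.5831, -0.1629, 0.1615]
tool_rot: [-0.001, 1.0, 0.0, -0.001]
contact_force: [-0.9, -1.1, -0.9]
width: 0.578
```

Request:
arm_command(offset=[[0,0,0.01],[0,0,0.01],[0,0,0.01],[0,0,0]], angular=[[0,0,0],[0,0,0],[0,0,0],[0,0,0]])

```text
t: 17.73
position: [0.5807, -0.1655, 0.1321]
tool_rot: [0.0, 1.0, 0.0, -0.001]
contact_force: [0.1, 0.0, -0.9]
width: 0.577
```

```bash
python3 - <<'E'
from look import *
W=look(10,320,480,110,260)
o=bot.observe()["position"]
print("lid",cyl(W,o[:2],.0275,o[2]-.005,o[2]+.003),"spig",cyl(W,o[:2],.018,o[2]-.012,o[2]-.008,.022),"liner",cyl(W,(.5817,-.165),.025,.088,.097),"neck",cyl(W,(.5817,-.164),.0315,.075,.083,.036))
E
```

```text
tcp [ 0.5807 -0.1655  0.1321] [ 3.e-04  1.e+00  1.e-04 -7.e-04] F [ 0.07  0.01 -0.91] M [ 0.08  0.02 -0.03] w 54.3 t 17.725
lid (array([ 0.582 , -0.1666]), 131) spig (array([ 0.5811, -0.1655]), 0) liner (array([ 0.5816, -0.1659]), 143) neck (array([ 0.581 , -0.1654]), 188)
```

View pics/side10z.png

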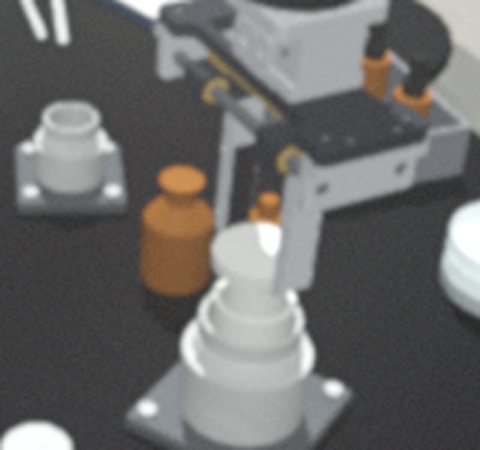

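Request:
arm_command(offset=[[-0.0005,0.0005,0.006],[0,0,0.006],[0,0,0.005],[0,0,0.003],[0,0,0.002],[0,0,0.002],[0,0,0]], angular=[[0,0,0],[0,0,0],[0,0,0],[0,0,0],[0,0,0],[0,0,0],[0,0,0]])

```text
t: 18.65
position: [0.582, -0.1646, 0.1088]
tool_rot: [-0.0, 1.0, -0.0, -0.0]
contact_force: [-0.5, 0.3, -0.3]
width: 0.577
```

Request:
arm_command(offset=[[0,0,0.001],[0,0,0]], angular=[[0,0,0],[0,0,0]])

```text
t: 18.9
position: [0.582, -0.1646, 0.1079]
tool_rot: [-0.0, 1.0, -0.0, 0.0]
contact_force: [-0.8, 0.7, -1.0]
width: 0.578
```

Request:
arm_command(offset=[[0,0,0.001],[0,0,0]], angular=[[0,0,0],[0,0,0]])

```text
t: 19.15
position: [0.582, -0.1647, 0.1068]
tool_rot: [-0.0, 1.0, -0.0, -0.0]
contact_force: [0.9, -0.1, -0.3]
width: 0.576
```

Request:
arm_command(offset=[[0,0,0.0007],[0,0,0]], angular=[[0,0,0],[0,0,0]])

```text
t: 19.4
position: [0.582, -0.1647, 0.1061]
tool_rot: [-0.0, 1.0, -0.0, -0.0]
contact_force: [-0.4, 0.1, -0.8]
width: 0.577
```

Request:
arm_command(offset=[[0,0,0.0006],[0,0,0]], angular=[[0,0,0],[0,0,0]])

```text
t: 19.65
position: [0.5822, -0.1647, 0.106]
tool_rot: [-0.0, 1.0, -0.0, 0.0]
contact_force: [-1.9, 1.3, 5.7]
width: 0.575
```

Seated at the expected height (0.106). Release and lift.

Request:
arm_command(offset=[[0,0,0],[0,0,0],[0,0,0],[0,0,0],[0,0,0]], angular=[[0,0,0],[0,0,0],[0,0,0],[0,0,0],[0,0,0]], hand=0.7)

```text
t: 20.27
position: [0.582, -0.1647, 0.1056]
tool_rot: [-0.0, 1.0, -0.0, -0.0]
contact_force: [-0.3, 0.1, -0.1]
width: 0.849
```

Request:
arm_command(offset=[[0,0,-0.01],[0,0,-0.025],[0,0,-0.035],[0,0,-0.02],[0,0,0]], angular=[[0,0,0],[0,0,0],[0,0,0],[0,0,0],[0,0,0]])

```text
t: 20.9
position: [0.5826, -0.1647, 0.1969]
tool_rot: [-0.0, 1.0, -0.0, 0.001]
contact_force: [0.3, 0.2, -0.3]
width: 0.849
```

```bash
python3 - <<'E'
from look import *
W=look(11,320,480,130,280)
prof["lidv"]=[(0,.11),(.0275,.11),(.0275,.10),(.025,.10),(.025,.085)]
print(fit(W,"lidv",(.582,-.165),.09,.032))
q=W[(np.hypot(W[:,0]-.582,W[:,1]+.1647)<.024)&(W[:,2]<.12)&(W[:,2]>.1)]
A=np.c_[q[:,:2]-[.582,-.1647],np.ones(len(q))]; print(np.linalg.lstsq(A,q[:,2],rcond=None)[0],len(q))
E
```

```text
tcp [ 0.5826 -0.1647  0.1969] [-2.0e-04  1.0e+00 -1.0e-04  1.2e-03] F [ 0.27  0.24 -0.32] M [0.04 0.02 0.02] w 79.8 t 20.9
(array([ 0.58056062, -0.16914762,  0.28369961]), 443, np.float64(0.0016422524582221237))
[0.01107885 0.00411208 0.11040469] 336
```

View pics/side11z.png

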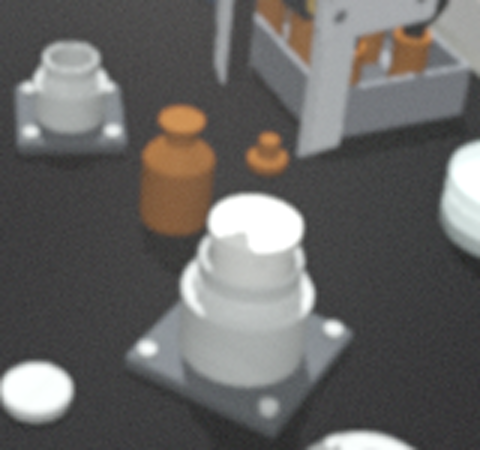

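Request:
arm_command(offset=[[0.012,0.0016,0],[0.025,0.0034,0],[0.03,0.004,0],[0.03,0.004,0],[0.025,0.0034,0],[0.017,0.0023,0.01],[0,0,0.03],[0,0,0.03]], angular=[[0,0,0],[0,0,0],[0,0,0],[0,0,0],[0,0,0],[0,0,0],[0,0,0],[0,0,0]])

```text
t: 21.95
position: [0.4419, -0.1455, 0.1244]
tool_rot: [-0.0, 1.0, 0.0, -0.0]
contact_force: [0.4, -0.6, -0.0]
width: 0.848
```

Request:
arm_command(offset=[[0,0,0.03],[0,0,0.03],[0,0,0.02],[0,0,0.01],[0,0,0]], angular=[[0,0,0],[0,0,0],[0,0,0],[0,0,0],[0,0,0]])

```text
t: 22.58
position: [0.4423, -0.146, 0.0352]
tool_rot: [0.0, 1.0, -0.0, -0.001]
contact_force: [0.0, 0.1, 0.2]
width: 0.85
```

```bash
python3 - <<'E'
from look import *
W=look(12,260,450,150,320)
prof["lidv"]=[(0,.11),(.0275,.11),(.0275,.10),(.025,.10),(.025,.085)]
k=[]
for z in (0,): print(fit(W[W[:,2]<.115],"lidv",(.582,-.165),.09,.032))
q=W[(np.hypot(W[:,0]-.582,W[:,1]+.1647)<.034)&(W[:,2]<.118)&(W[:,2]>.107)]
h=cv2.minEnclosingCircle((q[:,:2]*1000).astype(np.float32)); print(h)
E
```

```text
tcp [ 0.4423 -0.146   0.0352] [ 0.e+00  1.e+00 -0.e+00 -6.e-04] F [0.02 0.12 0.16] M [ 0.05 -0.    0.02] w 79.9 t 22.575
(array([ 5.81887831e-01, -1.64843549e-01,  3.72552814e-04]), 642, np.float64(0.0006203443655696519))
((581.4307250976562, -164.70518493652344), 29.192411422729492)
```

View pics/side12z.png

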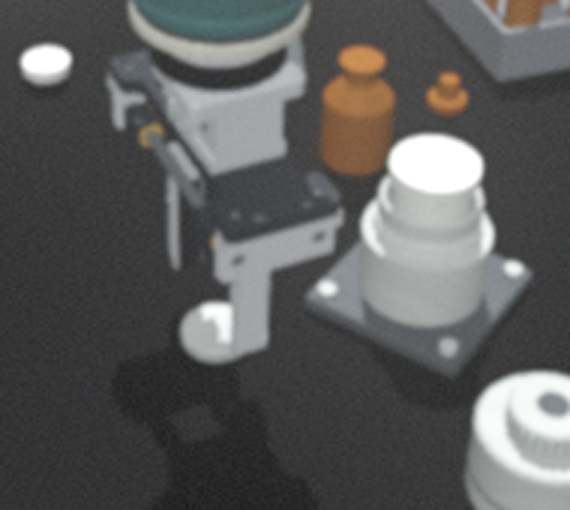

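Request:
arm_command(offset=[[-0.0013,0,0.012],[0,0,0.008],[0,0,0.003],[0,0,0]], angular=[[0,0,0],[0,0,0],[0,0,0],[0,0,0]])

```text
t: 23.12
position: [0.4442, -0.1461, 0.0124]
tool_rot: [-0.0, 1.0, -0.0, -0.0]
contact_force: [0.3, -0.0, -0.1]
width: 0.85
```

Request:
arm_command(offset=[[0.0005,0,0.002],[0,0,0]], angular=[[0,0,0],[0,0,0]])

```text
t: 23.38
position: [0.4438, -0.146, 0.0106]
tool_rot: [-0.0, 1.0, -0.0, 0.0]
contact_force: [-0.7, 0.2, 0.1]
width: 0.852
```

Request:
arm_command(offset=[[0,0,0],[0,0,0],[0,0,0],[0,0,0],[0,0,0],[0,0,0],[0,0,0]], angular=[[0,0,0],[0,0,0],[0,0,0],[0,0,0],[0,0,0],[0,0,0],[0,0,0]], hand=-1)

```text
t: 24.25
position: [0.4438, -0.146, 0.0106]
tool_rot: [-0.0, 1.0, -0.0, 0.0]
contact_force: [0.3, 1.2, 0.9]
width: 0.455
```

Request:
arm_command(offset=[[0,0,-0.004],[0,0,-0.01],[0,0,-0.02],[0,0,-0.01],[0,0,-0.004],[0,0,0]], angular=[[0,0,0],[0,0,0],[0,0,0],[0,0,0],[0,0,0],[0,0,0]])

```text
t: 25.0
position: [0.4439, -0.1459, 0.0586]
tool_rot: [-0.0, 1.0, -0.0, 0.0]
contact_force: [-0.2, 0.4, -0.9]
width: 0.456
```

```bash
python3 - <<'E'
from look import *
W=look(13,260,450,150,320)
o=bot.observe()["position"]
q=W[(np.hypot(W[:,0]-o[0],W[:,1]-o[1])<.018)&(W[:,2]<o[2]+.008)&(W[:,2]>o[2]-.005)]
A=np.c_[q[:,:2]-o[:2],np.ones(len(q))]; print(np.linalg.lstsq(A,q[:,2]-o[2],rcond=None)[0],len(q))
print(cyl(W,o[:2],.022,o[2]-.01,o[2]-.003))
E
```

```text
tcp [ 0.4439 -0.1459  0.0586] [-2.e-04  1.e+00 -0.e+00  1.e-04] F [-0.17  0.42 -0.91] M [-0.02 -0.01 -0.05] w 42.9 t 25.0
[ 0.03315705 -0.0046494  -0.0007328 ] 125
(array([ 0.4443, -0.146 ]), 38)
```

View pics/side13z.png

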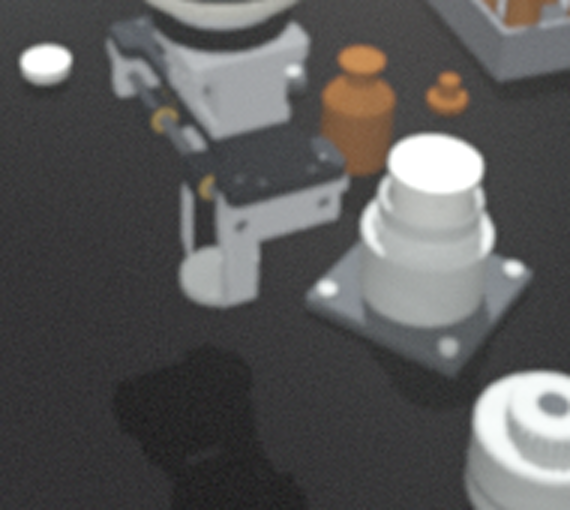

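Request:
arm_command(offset=[[0,0,-0.015],[0,0,-0.03],[0,0,-0.03],[0,0,-0.015],[-0.01,-0.0014,0],[-0.025,-0.0035,0],[-0.03,-0.0042,0],[-0.03,-0.004,0]], angular=[[0,0,0],[0,0,0],[0,0,0],[0,0,0],[0,0,0],[0,0,0],[0,0,0],[0,0,0]])

```text
t: 26.05
position: [0.5399, -0.159, 0.1471]
tool_rot: [-0.0, 1.0, 0.0, -0.001]
contact_force: [-0.3, 1.1, -1.3]
width: 0.455
```

Request:
arm_command(offset=[[-0.025,-0.0035,0],[-0.0178,-0.0024,0],[0,0,0.005],[0,0,0]], angular=[[0,0,0],[0,0,0],[0,0,0],[0,0,0]])

```text
t: 26.55
position: [0.5806, -0.1649, 0.1421]
tool_rot: [0.0, 1.0, 0.0, -0.001]
contact_force: [-0.4, -0.0, -1.9]
width: 0.458
```

```bash
python3 - <<'E'
from look import *
W=look(14,320,480,110,260)
prof["lidv"]=[(0,.11),(.0275,.11),(.0275,.10),(.025,.10),(.025,.085)]
o=bot.observe()["position"]
print("lid",fit(W[W[:,2]<.115],"lidv",(.582,-.165),.09,.032)[0])
q=W[(np.hypot(W[:,0]-o[0],W[:,1]-o[1])<.018)&(W[:,2]<o[2]+.008)&(W[:,2]>o[2]-.005)]
A=np.c_[q[:,:2]-o[:2],np.ones(len(q))]; print(np.linalg.lstsq(A,q[:,2]-o[2],rcond=None)[0],len(q))
print("disc",cyl(W,o[:2],.022,o[2]-.01,o[2]-.003))
E
```

```text
tcp [ 0.5806 -0.1649  0.1421] [ 0.0e+00  1.0e+00  1.0e-04 -1.1e-03] F [-0.43 -0.03 -1.85] M [0.05 0.02 0.  ] w 43.0 t 26.55
lid [ 5.82020833e-01 -1.64842562e-01  4.22236284e-04]
[ 0.03022486 -0.01628593 -0.00171694] 135
disc (array([ 0.582 , -0.1664]), 76)
```

View pics/side14z.png

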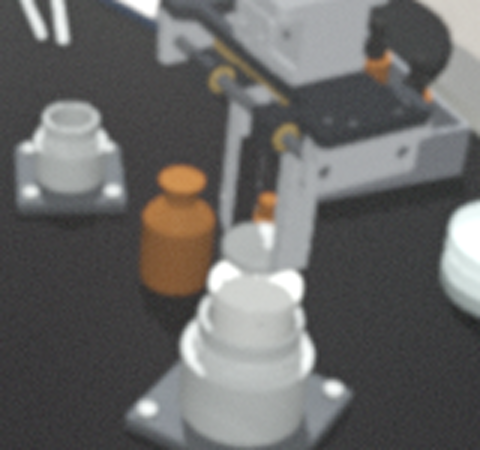

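Request:
arm_command(offset=[[-0.0006,0.0002,0.007],[0,0,0.006],[0,0,0.003],[0,0,0.002],[0,0,0.001],[0,0,0]], angular=[[0,0,0],[0,0,0],[0,0,0],[0,0,0],[0,0,0],[0,0,0]])

```text
t: 27.35
position: [0.5823, -0.1648, 0.1246]
tool_rot: [-0.0, 1.0, -0.0, 0.0]
contact_force: [-0.2, 0.5, -1.9]
width: 0.457
```

Request:
arm_command(offset=[[0,0,0.001],[0,0,0]], angular=[[0,0,0],[0,0,0]])

```text
t: 27.6
position: [0.5822, -0.1647, 0.1236]
tool_rot: [-0.0, 1.0, -0.0, 0.0]
contact_force: [-0.2, 0.3, -0.6]
width: 0.455
```

Request:
arm_command(offset=[[0,0,0.0015],[0,0,0]], angular=[[0,0,0],[0,0,0]])

```text
t: 27.85
position: [0.5822, -0.1647, 0.122]
tool_rot: [-0.0, 1.0, -0.0, -0.0]
contact_force: [0.6, 0.1, -1.7]
width: 0.458
```

Request:
arm_command(offset=[[0,0,0.0008],[0,0,0]], angular=[[0,0,0],[0,0,0]])

```text
t: 28.1
position: [0.5822, -0.1648, 0.1213]
tool_rot: [-0.0, 1.0, -0.0, -0.0]
contact_force: [0.2, -0.5, -1.5]
width: 0.454
```

Request:
arm_command(offset=[[0,0,0.0006],[0,0,0]], angular=[[0,0,0],[0,0,0]])

```text
t: 28.35
position: [0.5822, -0.1648, 0.1207]
tool_rot: [-0.0, 1.0, -0.0, 0.0]
contact_force: [-0.2, -0.0, -0.9]
width: 0.458
```

Request:
arm_command(offset=[[0,0,0.0006],[0,0,0]], angular=[[0,0,0],[0,0,0]])

```text
t: 28.6
position: [0.5825, -0.1648, 0.1206]
tool_rot: [-0.0, 1.0, -0.0, 0.0]
contact_force: [-2.0, 0.5, 6.6]
width: 0.452
```

Contact at the expected height. Release slowly, then lift.

Request:
arm_command(offset=[[0,0,0],[0,0,0],[0,0,0],[0,0,0],[0,0,0]], angular=[[0,0,0],[0,0,0],[0,0,0],[0,0,0],[0,0,0]], hand=0.5)

```text
t: 29.22
position: [0.5822, -0.1648, 0.1201]
tool_rot: [-0.0, 1.0, -0.0, -0.0]
contact_force: [-0.2, 0.4, 0.4]
width: 0.748
```

Request:
arm_command(offset=[[0,0,-0.01],[0,0,-0.025],[0,0,-0.04],[0,0,-0.03],[0,0,0]], angular=[[0,0,0],[0,0,0],[0,0,0],[0,0,0],[0,0,0]])

```text
t: 29.85
position: [0.5832, -0.1652, 0.2279]
tool_rot: [-0.0, 1.0, -0.0, 0.002]
contact_force: [0.6, -0.2, -0.2]
width: 0.749
```

```bash
python3 - <<'E'
from look import *
W=look(15,320,480,130,280)
prof["dv"]=[(0,.119),(.022,.119),(.022,.11),(.0275,.11),(.0275,.10),(.025,.10),(.025,.085)]
print(fit(W[W[:,2]<.13],"dv",(.582,-.165),.09,.032))
q=W[(np.hypot(W[:,0]-.582,W[:,1]+.1647)<.018)&(W[:,2]<.13)&(W[:,2]>.1)]
A=np.c_[q[:,:2]-[.582,-.1647],np.ones(len(q))]; print(np.linalg.lstsq(A,q[:,2],rcond=None)[0],len(q))
E
```

```text
tcp [ 0.5832 -0.1652  0.2279] [-0.e+00  1.e+00 -3.e-04  2.e-03] F [ 0.6  -0.22 -0.19] M [0.02 0.03 0.  ] w 70.4 t 29.85
(array([ 5.82008124e-01, -1.64726967e-01,  4.40424557e-04]), 683, np.float64(0.0006134383602631466))
[0.00397205 0.00884879 0.1193854 ] 186
```

View pics/side15z.png

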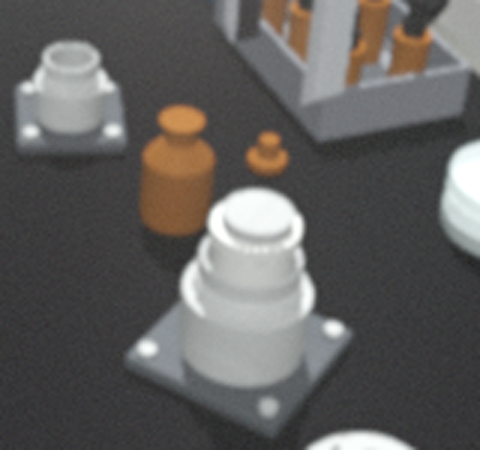

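Request:
arm_command(offset=[[0.002,-0.015,0],[0.004,-0.03,0],[0.005,-0.035,0],[0.005,-0.035,0],[0.004,-0.03,0],[0.0019,-0.0185,0],[0,0,0.03],[0,0,0.03]], angular=[[0,0,0],[0,0,0],[0,0,0],[0,0,0],[0,0,0],[0,0,0],[0,0,0],[0,0,0]])

```text
t: 30.9
position: [0.5601, -0.3286, 0.1639]
tool_rot: [0.0, 1.0, 0.0, -0.0]
contact_force: [-0.3, 1.1, 0.4]
width: 0.749
```

Request:
arm_command(offset=[[0,0,0.03],[0,0,0.02],[0,0,0.01],[0,0,0]], angular=[[0,0,0],[0,0,0],[0,0,0],[0,0,0]])

```text
t: 31.4
position: [0.5603, -0.3283, 0.105]
tool_rot: [-0.0, 1.0, -0.0, -0.0]
contact_force: [0.5, 0.3, 0.6]
width: 0.75
```

```bash
python3 - <<'E'
from look import *
W=look(16,340,540,180,350)
print("cap",cyl(W,(.5613,-.3287),.04,.005,.049),"boss",cyl(W,(.5613,-.3287),.024,.053,.066,.028))
E
```

```text
tcp [ 0.5603 -0.3283  0.105 ] [-1.e-04  1.e+00 -0.e+00 -2.e-04] F [0.52 0.3  0.59] M [ 0.01 -0.    0.01] w 70.5 t 31.4
cap (array([ 0.5615, -0.3288]), 882) boss (array([ 0.5613, -0.329 ]), 203)
```

View pics/side16z.png

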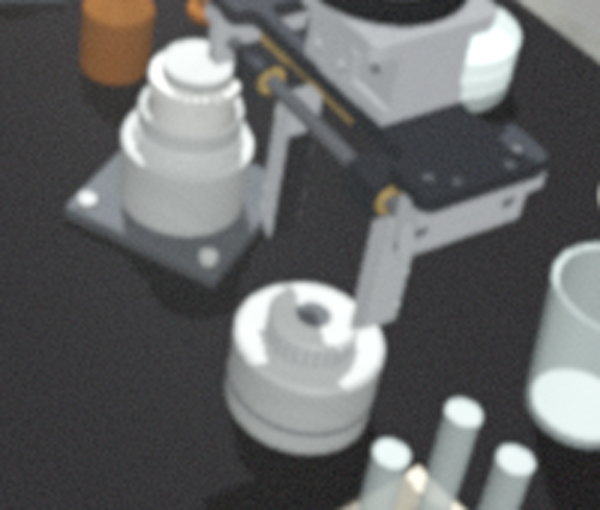

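Request:
arm_command(offset=[[-0.001,-0.0006,0.015],[0,0,0.015],[0,0,0.008],[0,0,0.003],[0,0,0]], angular=[[0,0,0],[0,0,0],[0,0,0],[0,0,0],[0,0,0]])

```text
t: 32.08
position: [0.5614, -0.329, 0.0641]
tool_rot: [-0.0, 1.0, -0.0, -0.0]
contact_force: [0.9, -0.1, 0.3]
width: 0.75
```

```bash
python3 - <<'E'
from look import *
W=look(17,340,540,180,350)
E
```

```text
tcp [ 0.5614 -0.329   0.0641] [-0.e+00  1.e+00 -1.e-04 -0.e+00] F [ 0.92 -0.09  0.35] M [ 0.03  0.   -0.01] w 70.5 t 32.075
```

View pics/side17z.png

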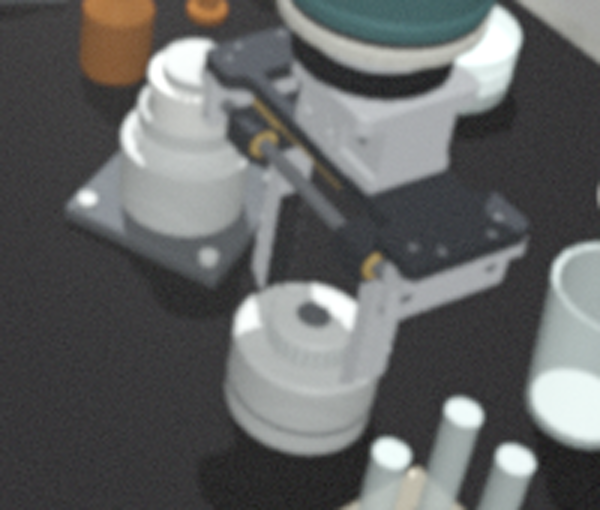

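Request:
arm_command(offset=[[0,0,0.0013],[0,0,0]], angular=[[0,0,0],[0,0,0]])

```text
t: 32.38
position: [0.5615, -0.3288, 0.063]
tool_rot: [-0.0, 1.0, -0.0, 0.0]
contact_force: [-0.4, -0.3, -0.8]
width: 0.754
```

Request:
arm_command(offset=[[0,0,0],[0,0,0],[0,0,0],[0,0,0],[0,0,0],[0,0,0],[0,0,0]], angular=[[0,0,0],[0,0,0],[0,0,0],[0,0,0],[0,0,0],[0,0,0],[0,0,0]], hand=-1)

```text
t: 33.25
position: [0.5614, -0.329, 0.0629]
tool_rot: [-0.0, 1.0, -0.0, 0.0]
contact_force: [-0.8, -1.6, 0.4]
width: 0.501
```

Request:
arm_command(offset=[[0,0,-0.002],[0,0,-0.003],[0,0,-0.005],[0,0,-0.005],[0,0,-0.005],[0,0,0]], angular=[[0,0,0],[0,0,0],[0,0,0],[0,0,0],[0,0,0],[0,0,0]])

```text
t: 34.0
position: [0.5616, -0.329, 0.0833]
tool_rot: [-0.0, 1.0, -0.0, 0.0]
contact_force: [0.3, 1.0, -8.9]
width: 0.503
```

```bash
python3 - <<'E'
from look import *
W=look(18,340,540,180,350)
o=bot.observe()["position"]
b=o[2]-.0628
for a,c in ((.005,.025),(.025,.049)): print("cap",cyl(W,(.5613,-.3287),.04,a+b,c+b))
print(o-[.5614,-.329,.0628])
E
```

```text
tcp [ 0.5616 -0.329   0.0833] [-1.e-04  1.e+00 -2.e-04  4.e-04] F [ 0.33  0.99 -8.88] M [0.01 0.01 0.  ] w 47.3 t 34.0
cap (array([ 0.5616, -0.3288]), 403)
cap (array([ 0.5616, -0.3288]), 511)
[7.85655066e-05 1.38986795e-04 2.02307633e-02]
```

View pics/side18z.png

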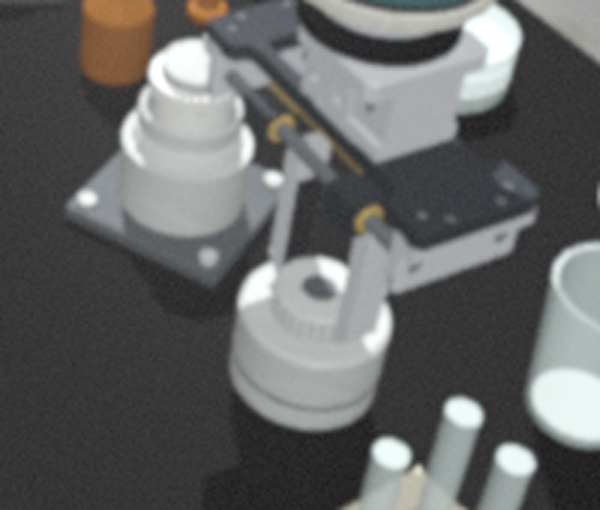

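Request:
arm_command(offset=[[0,0,-0.01],[0,0,-0.02],[0,0,-0.025],[0,0,-0.025],[0,0,-0.025],[0,0,-0.015],[0,0,-0.005],[0,0,0]], angular=[[0,0,0],[0,0,0],[0,0,0],[0,0,0],[0,0,0],[0,0,0],[0,0,0],[0,0,0]])

```text
t: 35.05
position: [0.5613, -0.3287, 0.2076]
tool_rot: [-0.0, 1.0, 0.0, -0.0]
contact_force: [-0.5, -0.3, -8.7]
width: 0.501
```

Request:
arm_command(offset=[[-0.001,0.0082,0],[-0.0025,0.02,0],[-0.0037,0.03,0],[-0.0043,0.035,0],[-0.0037,0.03,0],[-0.0025,0.0215,0],[-0.0018,0.014,0],[-0.0008,0.006,0]], angular=[[0,0,0],[0,0,0],[0,0,0],[0,0,0],[0,0,0],[0,0,0],[0,0,0],[0,0,0]])

```text
t: 36.05
position: [0.5817, -0.1629, 0.2077]
tool_rot: [-0.001, 1.0, 0.0, -0.0]
contact_force: [1.1, 0.4, -8.3]
width: 0.502
```

Request:
arm_command(offset=[[0,0,0.005],[0,0,0],[0,0,0]], angular=[[0,0,0],[0,0,0],[0,0,0]])

```text
t: 36.42
position: [0.5814, -0.1649, 0.2027]
tool_rot: [0.0, 1.0, -0.0, -0.0]
contact_force: [0.7, -0.4, -8.1]
width: 0.503
```

```bash
python3 - <<'E'
from look import *
W=look(19,310,510,80,250)
o=bot.observe()["position"]
b=o[2]-.0629
for a,c in ((.005,.025),(.025,.049)): print("cap",cyl(W,o[:2],.04,a+b,c+b))
c=(.5817,-.164)
for k in (0,6,19):
    V=cloud("side",np.load(f"side{k}.npz")["d"]).reshape(-1,3); V=V[~np.isnan(V[:,0])]
    print(k,"body",cyl(V,c,.0405,.02,.055,.05),"thread",cyl(V,c,.0345,.06,.071,.038),"neck",cyl(V,c,.0315,.075,.083,.036))
E
```

```text
tcp [ 0.5814 -0.1649  0.2027] [ 5.e-04  1.e+00 -2.e-04 -1.e-04] F [ 0.66 -0.43 -8.06] M [ 0.03 -0.03  0.02] w 47.3 t 36.425
cap (array([ 0.5814, -0.1647]), 421)
cap (array([ 0.5815, -0.1645]), 532)
0 body (array([ 0.5815, -0.1644]), 678) thread (array([ 0.581 , -0.1654]), 318) neck (array([ 0.5808, -0.1659]), 209)
6 body (array([ 0.5818, -0.1641]), 580) thread (array([ 0.5822, -0.1637]), 205) neck (array([ 0.5812, -0.1652]), 191)
19 body (array([ 0.5818, -0.1641]), 578) thread (array([ 0.5822, -0.1634]), 191) neck (array([ 0.5822, -0.1641]), 140)
```

View pics/side19z.png

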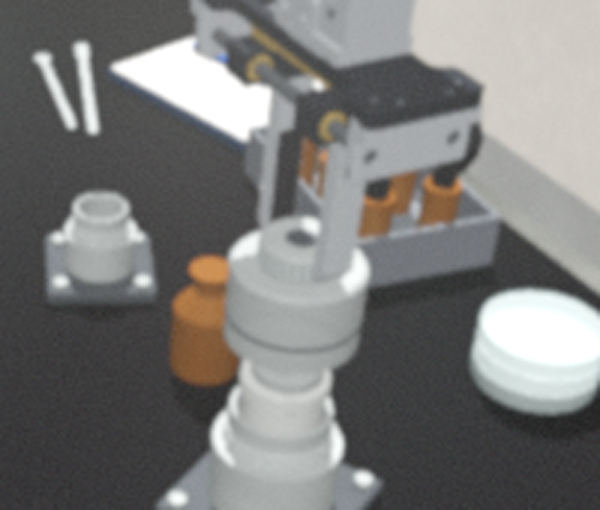

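Request:
arm_command(offset=[[-0.0003,0.0004,0.005],[0,0,0.008],[0,0,0.01],[0,0,0.01],[0,0,0.008],[0,0,0.004],[0,0,0.002],[0,0,0]], angular=[[0,0,0],[0,0,0],[0,0,0],[0,0,0],[0,0,0],[0,0,0],[0,0,0],[0,0,0]])

```text
t: 37.48
position: [0.582, -0.1638, 0.1559]
tool_rot: [-0.0, 1.0, -0.0, 0.0]
contact_force: [-0.4, 0.6, -7.6]
width: 0.501
```

```bash
python3 - <<'E'
from look import *
W=look(20,310,510,80,250)
o=bot.observe()["position"]
b=o[2]-.0629
for a,c in ((.005,.025),(.025,.049)): print("cap",cyl(W,o[:2],.04,a+b,c+b))
c=(.5817,-.164); V=W
print("body",cyl(V,c,.0405,.02,.055,.05),"thread",cyl(V,c,.0345,.06,.071,.038),"neck",cyl(V,c,.0315,.075,.083,.036))
E
```

```text
tcp [ 0.582  -0.1638  0.1559] [-1.e-04  1.e+00 -1.e-04  1.e-04] F [-0.37  0.59 -7.6 ] M [ 0.01 -0.02 -0.03] w 47.1 t 37.475
cap (array([ 0.5819, -0.1637]), 378)
cap (array([ 0.5822, -0.1635]), 488)
body (array([ 0.5818, -0.1641]), 594) thread (array([ 0.5823, -0.1635]), 188) neck (array([ 0.5818, -0.1642]), 111)
```

View pics/side20z.png

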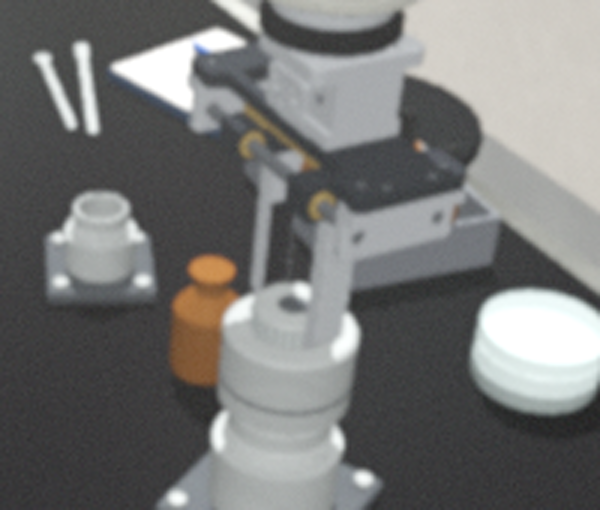

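Cap is centred over the neck to within about 0.5 mm. Lower the rest of the way.

Request:
arm_command(offset=[[0,-0.0003,0.003],[0,0,0.003],[0,0,0.003],[0,0,0.003],[0,0,0.002],[0,0,0.001],[0,0,0]], angular=[[0,0,0],[0,0,0],[0,0,0],[0,0,0],[0,0,0],[0,0,0],[0,0,0]])

```text
t: 38.4
position: [0.5819, -0.1641, 0.1408]
tool_rot: [-0.0, 1.0, -0.0, -0.0]
contact_force: [0.4, 0.2, -7.9]
width: 0.506
```

Request:
arm_command(offset=[[0,0,0.001],[0,0,0]], angular=[[0,0,0],[0,0,0]])

```text
t: 38.65
position: [0.582, -0.164, 0.1398]
tool_rot: [-0.0, 1.0, -0.0, 0.0]
contact_force: [-0.2, -0.4, -8.0]
width: 0.503
```

Request:
arm_command(offset=[[0,0,0.0008],[0,0,0]], angular=[[0,0,0],[0,0,0]])

```text
t: 38.9
position: [0.5819, -0.164, 0.1389]
tool_rot: [-0.0, 1.0, -0.0, -0.0]
contact_force: [-0.7, -0.4, -8.1]
width: 0.502
```

Request:
arm_command(offset=[[0,0,0.0006],[0,0,0]], angular=[[0,0,0],[0,0,0]])

```text
t: 39.15
position: [0.582, -0.1641, 0.1384]
tool_rot: [-0.0, 1.0, -0.0, 0.0]
contact_force: [-0.3, -0.5, -7.5]
width: 0.507
```

Request:
arm_command(offset=[[0,0,0.0005],[0,0,0]], angular=[[0,0,0],[0,0,0]])

```text
t: 39.4
position: [0.5822, -0.1641, 0.1383]
tool_rot: [-0.0, 1.0, -0.0, 0.0]
contact_force: [-1.2, 1.2, 1.6]
width: 0.5
```

Contact at 0.1383 with the weight taken up. Release and lift clear.

Request:
arm_command(offset=[[0,0,0],[0,0,0],[0,0,0],[0,0,0],[0,0,0]], angular=[[0,0,0],[0,0,0],[0,0,0],[0,0,0],[0,0,0]], hand=0.6)

```text
t: 40.02
position: [0.5819, -0.1641, 0.1379]
tool_rot: [-0.0, 1.0, -0.0, 0.0]
contact_force: [0.4, 0.8, -0.0]
width: 0.799
```

Request:
arm_command(offset=[[0,0,-0.008],[0,0,-0.02],[0,0,-0.035],[0,0,-0.03],[0.03,0,0],[0.045,0,0],[0.045,0,0],[0.03,0,0]], angular=[[0,0,0],[0,0,0],[0,0,0],[0,0,0],[0,0,0],[0,0,0],[0,0,0],[0,0,0]])

```text
t: 41.02
position: [0.4304, -0.1644, 0.232]
tool_rot: [0.0, 1.0, 0.0, 0.001]
contact_force: [0.2, -0.5, 0.2]
width: 0.8
```

Request:
arm_command(offset=[[0,0.04,0],[0,0.04,0],[0,0.04,0],[0,0.04,0],[0,0.02,0],[0,0,0],[0,0,0],[0,0,0]], angular=[[0,0,0],[0,0,0],[0,0,0],[0,0,0],[0,0,0],[0,0,0],[0,0,0],[0,0,0]])

```text
t: 42.02
position: [0.432, 0.015, 0.2312]
tool_rot: [0.001, 1.0, 0.0, 0.0]
contact_force: [-0.5, 0.4, 0.5]
width: 0.799
```

```bash
python3 - <<'E'
from look import *
W=look(21,310,510,110,260)
T=look(21,310,510,80,230,"top")
prof["capv"]=[(0,.0675+.0755),(.024,.143),(.024,.127),(.04,.127),(.04,.0755)]
for X in (W,T):
    print(fit(X[X[:,2]<.16],"capv",(.5818,-.164),.08,.046))
    s=X[(np.hypot(X[:,0]-.5818,X[:,1]+.164)<.037)&(np.hypot(X[:,0]-.5818,X[:,1]+.164)>.028)&(X[:,2]>.122)&(X[:,2]<.132)]
    A=np.c_[s[:,:2]-[.5818,-.164],np.ones(len(s))]; print("shoulder plane",np.linalg.lstsq(A,s[:,2],rcond=None)[0].round(4),len(s))
print("body",cyl(W,(.5817,-.164),.0405,.02,.055,.05))
for t,k in (("top",0),("top",21),("side",0),("side",21)):
    V=cloud(t,np.load(f"{t}{k}.npz")["d"]).reshape(-1,3)
    for nm,c,R in (("bottle",(.615,-.01),.026),("sliner",(.57,.33),.016),("scap",(.385,.31),.028)):
        print(t,k,nm,cyl(V,c,R,.008,.03,R+.02))
cv2.imwrite("pics/full21.png",np.load("top21.npz")["p"][:,:,::-1])
print(bot.observe()["contact_force"])
E
```

```text
tcp [0.432  0.015  0.2312] [6.e-04 1.e+00 0.e+00 2.e-04] F [-0.53  0.4   0.52] M [-0.02  0.03  0.01] w 75.1 t 42.025
tcp [0.4319 0.0151 0.2311] [ 6.e-04  1.e+00 -0.e+00  1.e-04] F [-0.8   0.7  -0.27] M [-0.02  0.01 -0.05] w 75.4 t 42.075
(array([ 5.81999102e-01, -1.63905945e-01,  3.75249180e-04]), 1806, np.float64(0.0006189569737691615))
shoulder plane [-0.0003 -0.0011  0.1274] 255
(array([ 5.81678794e-01, -1.63668591e-01, -3.84804919e-04]), 1537, np.float64(0.000771595606786777))
shoulder plane [ 0.0025 -0.0019  0.1266] 473
body (array([ 0.5817, -0.1641]), 590)
top 0 bottle (array([ 0.6163, -0.0118]), 59)
top 0 sliner (array([0.5602, 0.3195]), 101)
top 0 scap (array([0.3757, 0.3108]), 73)
top 21 bottle (array([ 0.615, -0.01 ]), 0)
top 21 sliner (array([0.5603, 0.3203]), 94)
top 21 scap (array([0.3758, 0.3109]), 74)
side 0 bottle (array([ 0.6166, -0.0123]), 186)
side 0 sliner (array([0.5537, 0.2945]), 88)
side 0 scap (array([0.3767, 0.3103]), 170)
side 21 bottle (array([ 0.6166, -0.0119]), 134)
side 21 sliner (array([0.5574, 0.2933]), 76)
side 21 scap (array([0.3767, 0.3102]), 175)
[ 0.17818938  0.03329544 -0.07527951]
```

View pics/side21z.png

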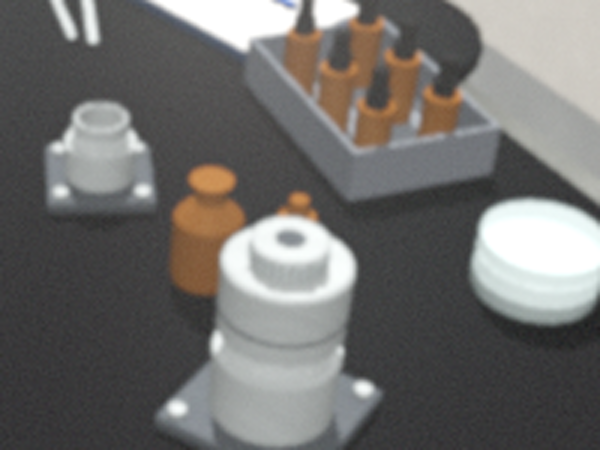

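View pics/full21.png

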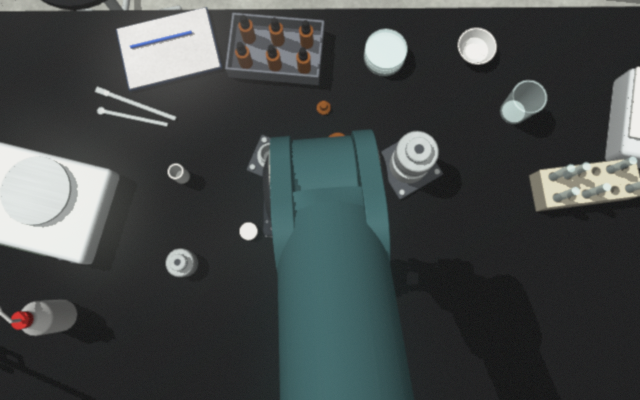

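```bash
python3 - <<'E'
from h import *
print(bot.observe()["qvel"].round(3)); print(bot.finish_job())
E
```

```text
[-0.003  0.002 -0.003  0.002  0.    -0.    -0.002]
the job is handed in; nothing more can be done
None
```

The larger vessel is assembled in the order asked: liner, lid, disc, then cap. I handed the job in at about 42 s of the 96 s allowed, with the gripper open and clear. Each part was lowered until the wrist force showed contact, and only then released. Contact came at the expected height each time, and the largest upward force I read was about 8 N.

**Last checks:**
- **Cap:** both cameras put its lower edge within 0.4 mm of the specified 75.5 mm. It is level to within 0.003 rad and within 0.5 mm of the body's axis.
- **Disc and lid:** before the cap went on, both lay level, with their tops at about 119.4 mm and 110.4 mm. They were centred to within about 1 mm.
- **Parts left alone:** bottle and small cap read the same before and after to within 0.5 mm, and the small liner to within 1 mm in the top view. I judged the small body and lid by eye only; in the last top view they still stand where they were, though the arm partly covers the small body.

**Checks that disagreed or failed:**
- **Small liner, side view:** the fit gave poor positions both before and after, so I relied on the top view.
- **Bottle, top view:** the arm hid it at the end, so that check rests on the side view.
- **Lid and neck, side view:** one fit of the lid failed because of a poor start value, and a repeat agreed with the rest. Single fits of the neck scattered by up to about 2 mm, so I used the body fit for the axis.

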